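# Unclip the sample cases from the shaker and stack them for transport

## Task

The shaking run is over: first switch the bench shaker off by pushing its toggle lever fully over, from the robot's side towards the rail. Then take the grey cover off the dark steel carrier plate and set it aside on the bench. Lift every sample case that is there off the clip rail against its sprung roller catches, and stack them all squarely in one column on the middle of the carrier plate, lengthwise along the plate, with the deep cases below the shallow ones. Last of all set the cover squarely on top of the column, and leave it all standing, with the bottle, the beaker and the jar nearby left undisturbed.

Things in the scene. Friction and masses are not known exactly. Their poses are not given: they have to be found in the camera images.
- shaker: low grey bench shaker, fixed, upright, 160 mm deep (x), 520 mm long (y), 50 mm high; a black control deck of 80 x 120 mm, 50 mm high, adjoins its -x side at y = 160 mm. Origin: centre of the underside, z up
- rail_mid (a point): middle of the top of the aluminium rail (26 mm wide, 12 mm high, along the shaker's y axis) on the shaker, 62 mm above its underside. Five clip stations 98 mm apart along y, the third here; the feet of a clipped case stand 12 mm below this point. At x = +56 and -56 mm of each station a sprung steel roller hooks 3 mm over the feet and yields outward as the case is lifted
- off_lever (a joint): black toggle lever of the shaker, 80 mm long, on the control deck; rad: about 0 = on (leans to the shaker's -x side, towards the robot), 1.0 = fully over, off (leans to +x, towards the rail). Stays where it is left
- off_lever_tip (a point): the tip of the toggle lever
- deep_case_1: closed white case, 56 mm tall, 0.34 kg; body 84 mm long (x), 54 mm wide (y), flat top. Two grey feet under its ends, 14 mm high, reach out to 100 mm overall length and straddle the rail. Origin: centre of the underside of the feet; z up. Clipped on the rail, about 44 mm free between neighbours; grip it across its width; lifting takes about 12 N more than its weight. May be absent
- deep_case_2: closed white case, 56 mm tall, 0.34 kg; body 84 mm long (x), 54 mm wide (y), flat top. Two grey feet under its ends, 14 mm high, reach out to 100 mm overall length and straddle the rail. Origin: centre of the underside of the feet; z up. Clipped on the rail, about 44 mm free between neighbours; grip it across its width; lifting takes about 12 N more than its weight. May be absent
- shallow_case_1: closed white case, 40 mm tall, 0.24 kg; body 84 mm long (x), 54 mm wide (y), flat top. Two grey feet under its ends, 14 mm high, reach out to 100 mm overall length and straddle the rail. Origin: centre of the underside of the feet; z up. Clipped on the rail, about 44 mm free between neighbours; grip it across its width; lifting takes about 12 N more than its weight. May be absent
- shallow_case_2: closed white case, 40 mm tall, 0.24 kg; body 84 mm long (x), 54 mm wide (y), flat top. Two grey feet under its ends, 14 mm high, reach out to 100 mm overall length and straddle the rail. Origin: centre of the underside of the feet; z up. Clipped on the rail, about 44 mm free between neighbours; grip it across its width; lifting takes about 12 N more than its weight. May be absent
- shallow_case_3: closed white case, 40 mm tall, 0.24 kg; body 84 mm long (x), 54 mm wide (y), flat top. Two grey feet under its ends, 14 mm high, reach out to 100 mm overall length and straddle the rail. Origin: centre of the underside of the feet; z up. Clipped on the rail, about 44 mm free between neighbours; grip it across its width; lifting takes about 12 N more than its weight. May be absent
- carrier: fixed dark steel carrier plate on the bench, 140 mm long (x) by 90 mm wide (y) by 12 mm thick, flat, no rim. Origin: centre of its underside; the column stands on its top at z = 12 mm
- cover: cover for the column: grey slab 100 mm long (x) by 54 mm wide (y) by 16 mm thick with a black handle bar on top, 64 mm long (x), 16 mm wide (y), its top 42 mm above the underside. Origin: centre of the underside, z up. At the start it lies on the carrier plate
- reagent_bottle: amber bottle, 70 mm diameter, 160 mm tall, origin at its foot; not to be disturbed
- beaker: clear open beaker, 70 mm diameter, 90 mm tall, origin at its foot; not to be disturbed
- jar: white jar, 70 mm diameter, 80 mm tall, origin at its foot; not to be disturbed

How it is judged:
By the outcome, as a careful person would: the job done as asked, in the order asked, and still so for the second after the job is handed in, with the robot touching nothing.
Of deep_case_1, deep_case_2, shallow_case_1, shallow_case_2, shallow_case_3 only 3 to 5 are there at a start; the rules pass over those that are not, and their reading is None.
At some moment in a run one of cover may be knocked a few centimetres aside while the robot is not near it.
Once in a run the grip may slacken for a moment while it holds something.
It also fails if it takes over 210 s, if anything falls off the work surface, if the arm or the gripper's body presses on something with over 40 N, if the wrist force passes 120 N, or if a joint passes its speed limit or range.

## Robot

A 6-joint arm with a two-finger parallel gripper is mounted at the origin on the work surface. World frame = base frame: x ahead of the robot, y to its left, z up, the work surface at z = 0. Lengths are in m, angles in rad, forces in N, time in s.
With the tool pointing down it reaches from about 0.35 to 0.975 m from the base axis. Payload 4.9 kg.
Tool frame: the origin (TCP) lies midway between the tips of the shut fingers; the grasp point (between the pads) lies 19 mm behind it; x points along the fingers, z is the direction in which the jaws open and shut, and the axes are right-handed (so a half turn about x gives the same grasp; the last joint's range is limited). The gripper opens to 85 mm and grips with 20 to 120 N. Pads are 22 mm wide; open, the fingers measure 114 mm over their backs; the gripper's body (76 mm by 85 mm) begins 54 mm behind the grasp point. The pads swing forward as they close: fully open they stand 13 mm farther back than shut.
Start: joints at [-1.347, 0.053, 1.613, -0, 1.476, -0.119], TCP at [0.21, -0.589, 0.231] pointing down, gripper open.
Joint ranges: [-3.01, 3.01], [-1.01, 2.22], [0.06, 2.58], [-1.02, 4.17], [0.09, 2.62], [-3.14, 3.14]. Speed limits (rad/s): [2.57, 2.57, 3.14, 3.14, 3.14, 3.14].

## Interface

Orientations are given as a unit quaternion [w, x, y, z].
In Python, from plant import state, cams, workorder, nets gives the robot as it stands.
- The arm moves only by the tool play_rows, never from a script. Its argument "motion" is a list of rows, each a list of 3 entries, a list of its own where there are three numbers: the closure, from -1 (fully open) to 1 (shut), then the shift along the world's x, y, z in m, then the turn about the world's z in rad. A call has 1 to 5 rows; each row is the pose to reach, as a shift and turn from the pose commanded when the call began; what a row does not reach only later rows make up. A row lasts 1/10 s, in which the tool goes at most 50 mm and 8.59 degrees, less where a joint would pass 70% of its speed; a pose out of reach is approached as far as the arm can. A call with a gripper value outside its range is refused whole. The fingers move at their own pace and stop on an object; the grip force is fixed at half the most. Time passes only in rows, so rows that repeat a pose let the fingers close. It gives the time, the measured TCP pose, the force and the opening at its end, in the units of the state.
- state(): the state, without advancing time (a new reading comes with each control period).
- cams.grab_frame(name): name is "scene" or "side" or "wrist"; returns (picture, depth): 400x640x3 uint8, red, green, blue; 400x640 float32, m along the optical axis (not along the pixel's ray), 0 where there is no reading.
- cams.camera_info(name): a dict with "K" (3x3 intrinsics, pixels), "k1" (the pictures are not rectified: a ray, as slopes to the right and down, at radius r is drawn at 1 + k1 r^2 times it, then the intrinsics apply), "rvec" (rotation vector, rad) and "tvec" (3), from world to camera coordinates, as OpenCV has them. Camera axes: x right, y down, z forward; pixel columns grow to the right and rows downward; lengths in m; the calibration is good to about 2 mm. A picture is of the moment at which its call begins: read the wrist's pose just before it. camera_info takes no time and is no camera call; for the wrist camera it gives the pose at the moment of the call.
- workorder.job_done(): hands the job in, once; it reports no verdict.
Trained networks look in the newest picture that a camera, given by its name, has taken for a name from the list of things; names that differ only in an ending like _2 or _b are one class to them, and where a whole thing is asked for, a point or a joint stands for the part that bears it (a point fixed in the world has none). Each returns a list of dicts, best first, with "score" (0 to 1); they miss things now and then, are a little off and sometimes report something else, mostly with a low value. They report only what shows in the picture. A call takes as long as a camera call.
- nets.recognise(camera, target): "at" ([x, y, z] in m, in world coordinates, good to about 4 mm: the middle of the surface that is visible of it).
- nets.landmark_of(camera, target): "at" ([x, y, z] in m, in world coordinates, good to about 4 mm: a listed point, or the origin of a listed thing).
The state is a dict: "time": time; "joint_pos": joint angles; "joint_vel": joint speeds; "joint_efforts": joint torques, N m; "tool_pos": TCP position; "tool_rot": TCP orientation; "contact_force": force on the tool from outside, world axes, zero at the start; "ft_torque": the same for the moment, N m; "gripper_width": opening from 0.0 (shut) to 1.0 (fully open).
Only numpy, scipy, OpenCV 4.12 (cv2) and the standard library are available. Lean on these libraries where they do the work, as an engineer would, in place of code of your own. Each camera call takes 0.05 s, during which the arm holds its last target.

## Working session

There is one attempt and no reset: what is moved stays moved. The work goes in short steps, Python scripts to look and compute and a tool call to move; the robot and the scene stay as the last step left them, time stands still between calls to the robot, and variables do not carry over. Pictures are saved under pics/ and viewed, and the job is handed in when it is done.

Besides the shell and the picture viewer there is one more tool, called after "Emit:" as a command line: name --argument value ..., lists and objects as JSON in quotes. play_rows: Moves the arm, as the interface text tells. Its arguments: {"type":"object","properties":{"motion":{"type":"array","items":{"type":"array"}}},"required":["motion"]}

```bash
ls; mkdir -p pics; python3 - <<'E'
from plant import state,cams,nets
import cv2
print(state())
for c in ("scene","side","wrist"):
    im,d=cams.grab_frame(c); cv2.imwrite(f"pics/{c}0.png",im[:,:,::-1])
    i=cams.camera_info(c); print(c,i)
    if c!="wrist":
        for t in ("shaker","rail_mid","off_lever_tip","deep_case_1","shallow_case_1","carrier","cover","reagent_bottle","beaker","jar"):
            print(t,[(round(r['score'],2),[round(float(v),3) for v in r['at']]) for r in nets.landmark_of(c,t)])
E
```

```text
pics
{'time': 0.0, 'joint_pos': array([-1.34703302e+00,  5.33843630e-02,  1.61427330e+00, -1.72472629e-05,
        1.47604301e+00, -1.18987593e-01]), 'joint_vel': array([-0.00016172,  0.00104722, -0.00073619,  0.00010074,  0.00025753,
       -0.00070865]), 'joint_efforts': array([ 1.74127992e-03, -3.93678653e+01, -3.70177746e+01, -3.31151682e-05,
        6.99217970e-03,  1.71772604e-05]), 'tool_pos': array([ 0.20991258, -0.58802937,  0.23005836]), 'tool_rot': array([ 0.57738655,  0.40790013,  0.57850242, -0.40691178]), 'contact_force': array([0.4231508 , 0.58586127, 0.21531085]), 'ft_torque': array([ 0.00707495, -0.00853201, -0.00185682]), 'gripper_width': 0.9989061650838147}
scene {'K': array([[426.90022445,   0.        , 312.5193805 ],
       [  0.        , 426.90022445, 202.68216549],
       [  0.        ,   0.        ,   1.        ]]), 'k1': 0.011211195815172215, 'rvec': array([ 1.99663186,  1.48344689, -0.56459359]), 'tvec': array([-0.14613244, -0.26187811,  1.72531871])}
shaker [(0.79, [0.645, 0.16, 0.001])]
rail_mid [(0.74, [0.64, 0.161, 0.063])]
off_lever_tip [(0.46, [0.48, 0
[... 781 characters left out ...]

off_lever_tip [(0.53, [0.476, 0.309, 0.139])]
deep_case_1 [(0.86, [0.637, 0.155, 0.05]), (0.81, [0.657, -0.036, 0.05])]
shallow_case_1 [(0.7, [0.649, 0.062, 0.052])]
carrier [(0.54, [0.448, -0.254, 0.0])]
cover [(0.86, [0.434, -0.258, 0.007])]
reagent_bottle [(0.37, [0.64, 0.15, 0.053]), (0.26, [0.648, 0.06, 0.052])]
beaker [(0.64, [0.488, 0.451, 0.0])]
jar [(0.63, [0.53, -0.448, -0.005])]
wrist {'K': array([[280.97670986,   0.        , 319.76874787],
       [  0.        , 280.97670986, 202.64064187],
       [  0.        ,   0.        ,   1.        ]]), 'k1': -0.04368056497462931, 'rvec': array([-2.37064026,  1.6700571 ,  0.23948539]), 'tvec': array([-0.62481203, -0.03734751,  0.37792196])}
```

View pics/scene0.png

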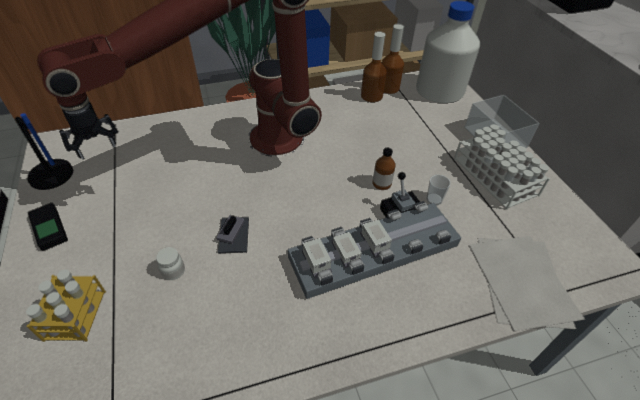

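View pics/side0.png

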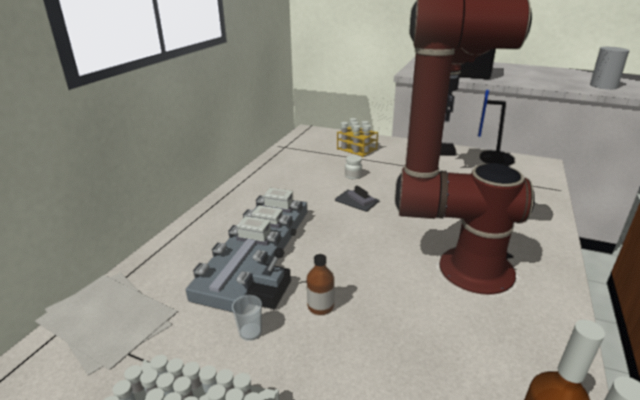

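View pics/wrist0.png

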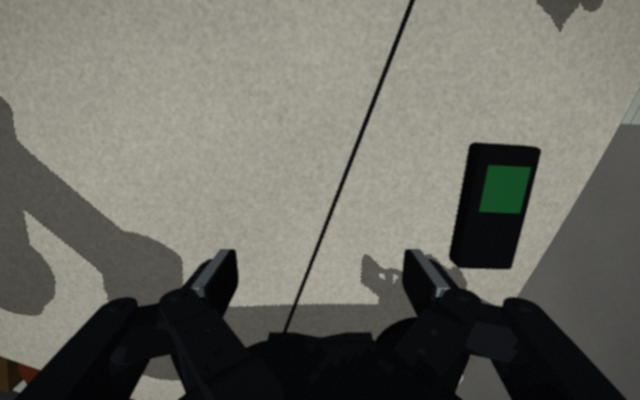

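```bash
cat > h.py <<'E'
import numpy as np,cv2
from plant import state,cams,nets
from scipy.spatial.transform import Rotation as R
def cloud(c):
    i=cams.camera_info(c)   # pose just before
    im,d=cams.grab_frame(c)
    return im,d,pts(i,d)
def pts(i,d):
    K=i['K'];h,w=d.shape
    u,v=np.meshgrid(np.arange(w),np.arange(h))
    uv=np.stack([u,v],-1).reshape(-1,1,2).astype(float)
    n=cv2.undistortPoints(uv,K,np.array([i['k1'],0,0,0.])).reshape(h,w,2)
    P=np.dstack([n*d[...,None],d])
    Rm=cv2.Rodrigues(i['rvec'])[0]
    W=(P-i['tvec'])@Rm
    W[d==0]=np.nan
    return W
def rect(W,lo,hi,xr,yr,mask=None):
    m=(W[...,2]>lo)&(W[...,2]<hi)&(W[...,0]>xr[0])&(W[...,0]<xr[1])&(W[...,1]>yr[0])&(W[...,1]<yr[1])
    if mask is not None: m&=mask
    m=cv2.morphologyEx(m.astype(np.uint8),cv2.MORPH_OPEN,np.ones((2,2)))>0
    p=W[m]
    if len(p)<10: return None
    r=cv2.minAreaRect((p[:,:2]*1000).astype(np.float32))
    (cx,cy),(a,b),th=r
    if a<b: a,b,th=b,a,th+90
    th=(th+90)%180-90
    return len(p),np.round([cx,cy],1),np.round([a,b],1),round(th,1),np.round(np.median(p[:,2])*1000,1)
def tool():
    s=state(); q=s['tool_rot']; M=R.from_quat(q[[1,2,3,0]]).as_matrix()
    z=M[:,2]; a=np.degrees(np.arctan2(z[1],z[0]))
    return s,a
def st():
    s,a=tool()
    print('t',round(s['time'],2),'tcp',np.round(s['tool_pos'],4),'jaw deg',round(a,2),'F',np.round(s['contact_force'],1),'w',round(s['gripper_width'],3),'j',np.round(s['joint_pos'],2))
E
python3 - <<'E'
from h import *
st()
for c in ("scene","side"):
    im,d,W=cloud(c)
    print(c)
    for y,z in ((-.037,.106),(.061,.09),(.16,.106)):
        print(rect(W,z-.006,z+.006,(.56,.74),(y-.045,y+.045)))
    print('shaker',rect(W,.04,.054,(.5,.8),(-.2,.6)))
    print('carrier',rect(W,.007,.05,(.33,.55),(-.36,-.15)))
    print('cover',rect(W,.0145,.05,(.33,.55),(-.36,-.15)), rect(W,.034,.05,(.33,.55),(-.36,-.15)))
    print('lever',rect(W,.085,.16,(.42,.56),(.26,.36)), rect(W,.13,.16,(.42,.56),(.26,.36)))
E
```

```text
t 1.15 tcp [ 0.2101 -0.5886  0.2313] jaw deg -70.36 F [-0.1  0.5 -0.4] w 1.001 j [-1.35  0.05  1.61  0.    1.48 -0.12]
scene
(482, array([nan, nan]), array([0., 0.]), 0.0, np.float64(nan))
(449, array([636.2,  68.7]), array([106.7,  71.9]), 4.5, np.float64(nan))
(430, array([626. , 172.1]), array([110.6,  73.5]), -65.9, np.float64(nan))
shaker (3021, array([549. , 175.5]), array([636.1, 143.2]), -66.9, np.float64(nan))
carrier (919, array([ 448.1, -247.9]), array([141.8,  88.6]), -13.9, np.float64(nan))
cover (445, array([ 452. , -258.4]), array([130.,  88.]), -11.0, np.float64(nan)) (33, array([ 443. , -253.7]), array([51.9,  8.6]), -41.5, np.float64(33.1))
lever (113, array([445.6, 357. ]), array([190.4,  25.1]), -33.5, np.float64(nan)) (48, array([421.5, 345.4]), array([164.1,   9.2]), -39.2, np.float64(nan))
side
(247, array([ 654.2, -114.9]), array([222.4,  81.6]), -88.8, np.float64(106.6))
(289, array([644.9,  39.1]), array([102.9,  81. ]), -87.1, np.float64(nan))
(333, array([637.5, 159.8]), array([86.8, 58.9]), 10.6, np.float64(nan))
shaker (2765, array([603.1, 168. ]), array([665.1, 149.5]), -78.7, np.float64(nan))
carrier (542, array([ 445. , -245.7]), array([134.1,  91.1]), -13.4, np.float64(nan))
cover (261, array([ 426. , -232.8]), array([99.6, 68.3]), 10.0, np.float64(nan)) (43, array([ 429.9, -245.8]), array([51.1, 34.4]), 1.2, np.float64(nan))
lever (151, array([518.5, 223. ]), array([213.7,  52.3]), -70.9, np.float64(123.9)) (86, array([516.6, 222.3]), array([214.6,  22.7]), -63.3, np.float64(147.7))
```

```bash
sed -i 's/np.ones((2,2)))>0/np.ones((3,3)))>0; m\&=np.isfinite(W[...,2])/' h.py
python3 - <<'E'
from h import *
for c in ("scene","side"):
    im,d,W=cloud(c)
    print(c)
    for y,z in ((-.037,.106),(.061,.09),(.16,.106)):
        print(rect(W,z-.006,z+.006,(.56,.74),(y-.05,y+.05)))
    print('carrier',rect(W,.007,.05,(.33,.55),(-.36,-.15)))
    print('cover',rect(W,.0145,.05,(.33,.55),(-.36,-.15)))
    print('lever',rect(W,.085,.16,(.42,.56),(.26,.36)), rect(W,.13,.16,(.42,.56),(.26,.36)))
    x,y={'scene':(360,140),'side':(190,190)}[c]
    cv2.imwrite(f'pics/{c}z.png',cv2.resize(im[y:y+100,x:x+130,::-1],None,fx=6,fy=6,interpolation=2))
E
```

```text
scene
(468, array([655. , -36.1]), array([86.8, 54.1]), 5.0, np.float64(107.6))
(441, array([647.3,  59.7]), array([86.4, 56.2]), 4.0, np.float64(91.7))
(427, array([638.9, 156.4]), array([87.3, 57. ]), 5.8, np.float64(107.5))
carrier (915, array([ 446.9, -252.4]), array([142.6,  95.5]), -14.9, np.float64(16.5))
cover (374, array([ 443.3, -266.9]), array([132.3,  62.8]), -34.5, np.float64(29.8))
lever (103, array([491. , 306.4]), array([52.2, 20. ]), 20.7, np.float64(128.2)) (48, array([477.1, 301.1]), array([22.4, 20. ]), 20.7, np.float64(152.1))
side
(238, array([655.1, -35. ]), array([86.6, 60.4]), 4.6, np.float64(106.9))
(280, array([647.8,  59.9]), array([87. , 60.9]), 5.7, np.float64(91.1))
(331, array([638.8, 158.8]), array([86.1, 59.2]), 10.8, np.float64(107.0))
carrier (529, array([ 448.4, -248.7]), array([145.5,  94.1]), -13.6, np.float64(15.8))
cover (256, array([ 434.8, -250.2]), array([104.5,  58.9]), -30.7, np.float64(28.8))
lever (139, array([489.7, 309.4]), array([51.5, 21.3]), -5.1, np.float64(144.1)) (84, array([473.5, 311.5]), array([23.1, 18. ]), 38.3, np.float64(150.8))
```

View pics/scenez.png

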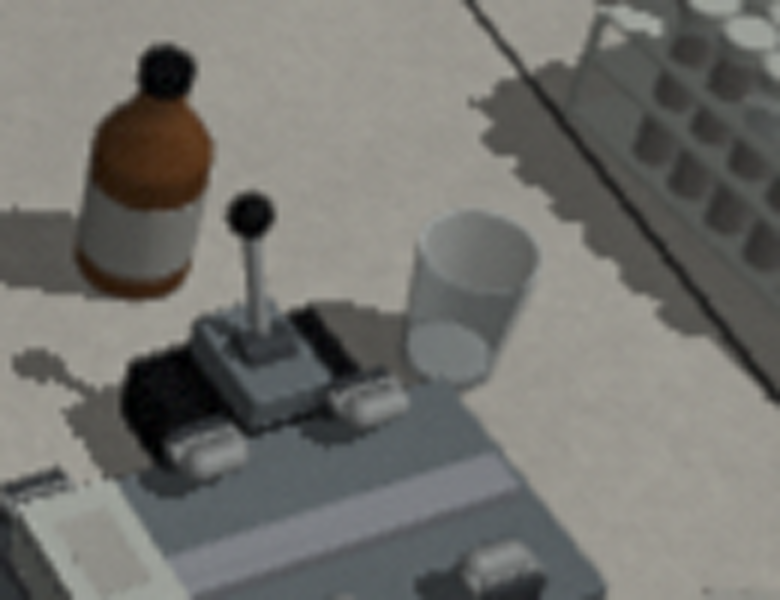

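View pics/sidez.png

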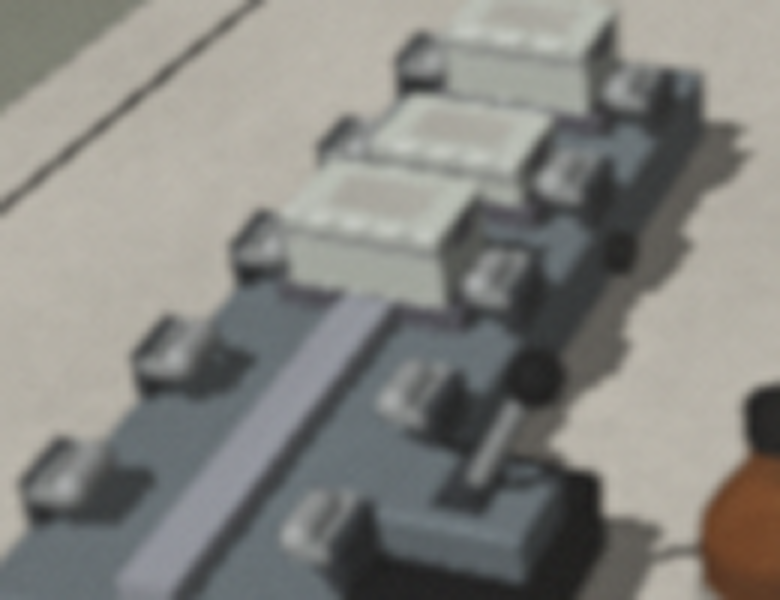

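Emit:
play_rows --motion '[[1,[0.16,0.18,0.06],-0.258],[1,[0.16,0.18,0.06],-0.258],[1,[0.16,0.18,0.06],-0.258],[1,[0.16,0.18,0.06],-0.258],[1,[0.16,0.18,0.06],-0.258]]'

```text
time: 1.85
tool_pos: [0.3711, -0.407, 0.292]
tool_rot: [0.521, 0.478, 0.52, -0.478]
contact_force: [0.7, -0.1, -1.0]
gripper_width: 0.142
```

Emit:
play_rows --motion '[[1,[0.05,0.25,0.0],0],[1,[0.05,0.25,0.0],0],[1,[0.05,0.25,0.0],0],[1,[0.05,0.25,0.0],0],[1,[0.05,0.25,0.0],0]]'

```text
time: 2.35
tool_pos: [0.4191, -0.1616, 0.2916]
tool_rot: [0.521, 0.479, 0.52, -0.478]
contact_force: [0.4, 0.2, 0.2]
gripper_width: -0.002
```

Emit:
play_rows --motion '[[1,[0.015,0.25,0.0],0],[1,[0.015,0.25,0.0],0],[1,[0.015,0.25,0.0],0],[1,[0.015,0.25,0.0],0],[1,[0.015,0.25,0.0],0]]'

```text
time: 2.85
tool_pos: [0.4338, 0.0881, 0.2917]
tool_rot: [0.521, 0.479, 0.52, -0.478]
contact_force: [-0.2, 0.2, -0.8]
gripper_width: -0.0
```

```bash
python3 -c "
from h import *
st()"
```

```text
t 2.85 tcp [0.4338 0.0881 0.2917] jaw deg -85.15 F [-0.2  0.2 -0.8] w -0.0 j [ 0.03 -0.43  1.94 -0.    1.64  1.52]
```

Emit:
play_rows --motion '[[1,[0,0.212,0.0],0],[1,[0,0.212,0.0],0],[1,[0,0.212,0.0],0],[1,[0,0.212,0.0],0],[1,[0,0.212,0.0],0]]'

```text
time: 3.35
tool_pos: [0.4331, 0.302, 0.2911]
tool_rot: [0.522, 0.477, 0.522, -0.477]
contact_force: [-0.0, -0.3, -0.0]
gripper_width: -0.002
```

Emit:
play_rows --motion '[[1,[0,0,-0.05],0],[1,[0,0,-0.1],0],[1,[0,0,-0.14],0],[1,[0,0,-0.17],0],[1,[0,0,-0.17],0]]'

```text
time: 3.85
tool_pos: [0.4307, 0.2958, 0.1159]
tool_rot: [0.519, 0.475, 0.522, -0.482]
contact_force: [-0.5, -0.3, -0.9]
gripper_width: -0.0
```

```bash
python3 -c "
from h import *
st()
im,d=cams.grab_frame('scene');im2,d=cams.grab_frame('side')
a=cv2.resize(im[90:220,330:490,::-1],None,fx=4,fy=4);b=cv2.resize(im2[200:340,190:360,::-1],None,fx=4,fy=4)
cv2.imwrite('pics/l1.png',a);cv2.imwrite('pics/l2.png',b)"
```

```text
t 3.85 tcp [0.4307 0.2958 0.1159] jaw deg -85.17 F [-0.5 -0.3 -0.9] w -0.0 j [ 0.46 -0.09  1.95 -0.    1.29  1.95]
```

View pics/l1.png

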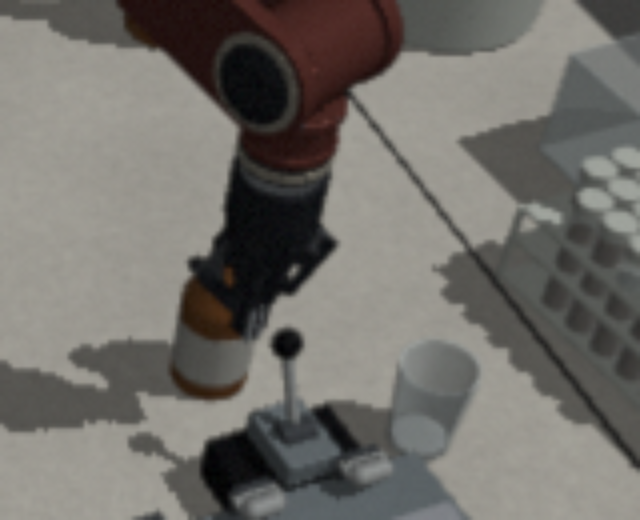

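View pics/l2.png

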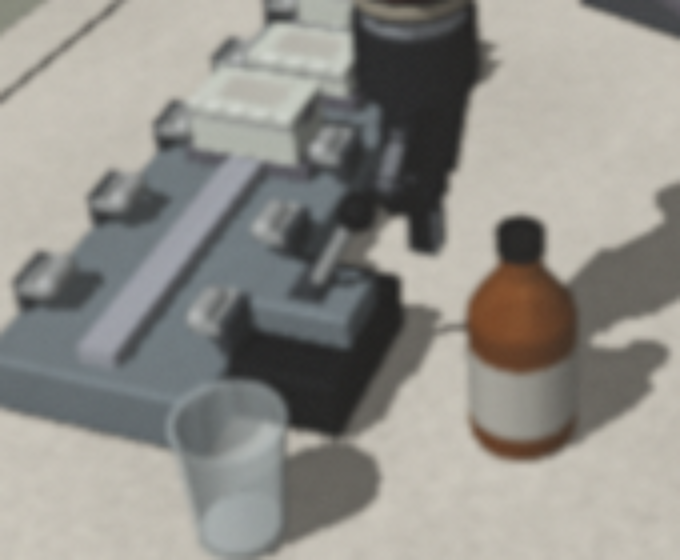

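Emit:
play_rows --motion '[[1,[0,0,0],0],[1,[0.02,0.001,0],0],[1,[0.035,0.002,0],0],[1,[0.05,0.004,0],0],[1,[0.06,0.005,0],0]]'

```text
time: 4.45
tool_pos: [0.4964, 0.3038, 0.1244]
tool_rot: [0.521, 0.48, 0.52, -0.477]
contact_force: [-0.4, 0.2, 0.2]
gripper_width: -0.005
```

Emit:
play_rows --motion '[[1,[0.008,0.001,0],0],[1,[0.016,0.002,0],0],[1,[0.022,0.003,0],0],[1,[0.026,0.003,0],0]]'

```text
time: 4.85
tool_pos: [0.5202, 0.3062, 0.1211]
tool_rot: [0.521, 0.478, 0.521, -0.479]
contact_force: [-1.2, 1.0, -0.1]
gripper_width: 0.0
```

Emit:
play_rows --motion '[[1,[0.005,0.0,0],0],[1,[0.009,0.001,0],0]]'

```text
time: 5.05
tool_pos: [0.5251, 0.3063, 0.1202]
tool_rot: [0.518, 0.475, 0.523, -0.482]
contact_force: [-20.5, -5.1, 11.2]
gripper_width: 0.005
```

```bash
python3 -c "
from h import *
st()
im,d=cams.grab_frame('scene');im2,d=cams.grab_frame('side')
print(nets.landmark_of('scene','off_lever_tip'),nets.landmark_of('side','off_lever_tip'))
a=cv2.resize(im[90:220,330:490,::-1],None,fx=4,fy=4);b=cv2.resize(im2[200:340,190:360,::-1],None,fx=4,fy=4)
cv2.imwrite('pics/l3.png',a);cv2.imwrite('pics/l4.png',b)"
```

```text
t 5.05 tcp [0.5251 0.3063 0.1202] jaw deg -85.12 F [-20.5  -5.1  11.2] w 0.005 j [0.4  0.11 1.74 0.   1.3  1.89]
[{'at': [0.5534, 0.3124, 0.1424], 'score': 0.64}, {'at': [0.4355, -0.2559, 0.0127], 'score': 0.19}] [{'at': [0.5502, 0.313, 0.1382], 'score': 0.46}]
```

View pics/l3.png

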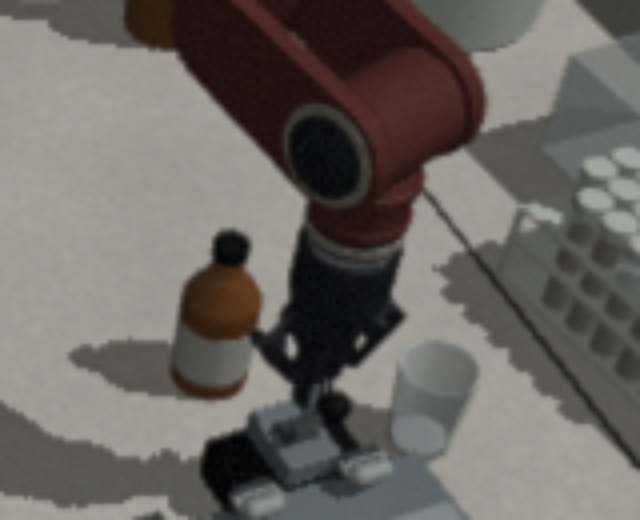

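View pics/l4.png

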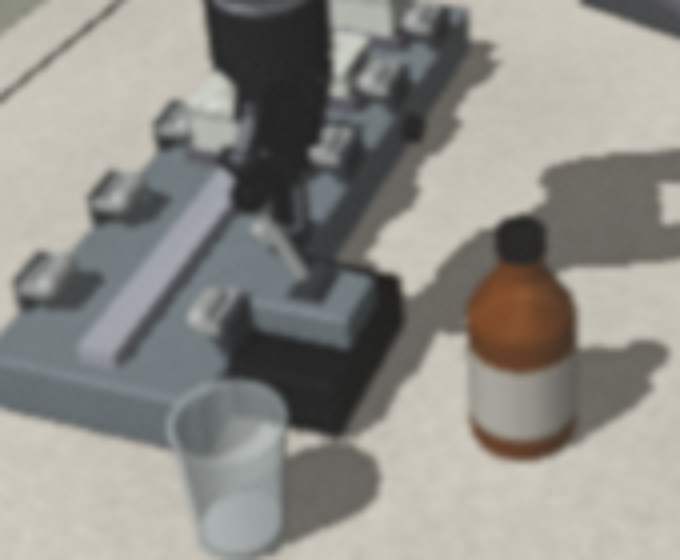

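Emit:
play_rows --motion '[[1,[-0.03,0,0],0],[1,[-0.03,0,0.05],0],[1,[-0.03,0,0.1],0],[1,[-0.03,0,0.15],0],[1,[-0.03,-0.04,0.17],0]]'

```text
time: 5.75
tool_pos: [0.5008, 0.2699, 0.2983]
tool_rot: [0.523, 0.481, 0.52, -0.474]
contact_force: [0.8, -0.2, 1.2]
gripper_width: -0.003
```

```bash
python3 -c "
from h import *
st()
i=cams.camera_info('wrist');Rm=cv2.Rodrigues(i['rvec'])[0]
s,a=tool();M=R.from_quat(s['tool_rot'][[1,2,3,0]]).as_matrix()
print('cam in world minus tcp',-Rm.T@i['tvec']-s['tool_pos'],'fwd',Rm[2],'right',Rm[0],'tool',M)
im,d=cams.grab_frame('scene');im2,d=cams.grab_frame('side')
for c in('scene','side'):
  for t in ('off_lever_tip','cover','carrier'): print(c,t,nets.landmark_of(c,t))
"
```

```text
t 5.75 tcp [0.5008 0.2699 0.2983] jaw deg -84.87 F [ 0.8 -0.2  1.2] w -0.003 j [ 0.36 -0.12  1.67  0.    1.58  1.84]
cam in world minus tcp [0.06879316 0.00546222 0.14237438] fwd [-0.270041   -0.02017108 -0.96263752] right [ 0.0899832  -0.99593368 -0.0043735 ] tool [[ 0.00979353  0.99594218  0.08946095]
 [ 0.00481395  0.08941724 -0.99598262]
 [-0.99994045  0.01018485 -0.0039187 ]]
scene off_lever_tip [{'at': [0.5495, 0.3141, 0.1457], 'score': 0.67}, {'at': [0.368, 0.3038, -0.0001], 'score': 0.5}]
scene cover [{'at': [0.4336, -0.2541, 0.0144], 'score': 0.89}, {'at': [0.6567, -0.0399, 0.0464], 'score': 0.18}, {'at': [0.5289, -0.4499, 0.0011], 'score': 0.16}]
scene carrier [{'at': [0.4469, -0.2538, 0.0008], 'score': 0.71}]
side off_lever_tip [{'at': [0.5477, 0.3151, 0.1396], 'score': 0.61}, {'at': [0.4898, 0.4485, 0.0011], 'score': 0.6}]
side cover []
side carrier [{'at': [0.4481, -0.2485, -0.0016], 'score': 0.83}]
```

Emit:
play_rows --motion '[[-1,[-0.03,-0.25,0],0],[-1,[-0.03,-0.25,0],0],[-1,[-0.03,-0.25,0],0],[-1,[-0.03,-0.25,0],0],[-1,[-0.03,-0.25,0],0]]'

```text
time: 6.65
tool_pos: [0.4685, 0.0178, 0.29]
tool_rot: [0.521, 0.478, 0.522, -0.478]
contact_force: [0.6, -0.8, 0.2]
gripper_width: 0.851
```

Emit:
play_rows --motion '[[-1,[-0.035,-0.275,0],-0.2],[-1,[-0.035,-0.275,0],-0.2],[-1,[-0.035,-0.275,0],-0.2],[-1,[-0.035,-0.275,0],-0.2],[-1,[-0.035,-0.275,0],-0.2]]'

```text
time: 7.15
tool_pos: [0.4371, -0.2306, 0.2901]
tool_rot: [-0.47, -0.528, -0.471, 0.528]
contact_force: [1.8, -1.0, 0.3]
gripper_width: 0.998
```

Emit:
play_rows --motion '[[-1,[0,-0.02,-0.02],0],[-1,[0,-0.02,-0.02],0]]'

```text
time: 7.35
tool_pos: [0.4362, -0.2502, 0.267]
tool_rot: [-0.467, -0.528, -0.472, 0.529]
contact_force: [0.4, 1.8, -1.1]
gripper_width: 1.0
```

```bash
cat >> h.py <<'E'
def px(i,p):
    q,_=cv2.projectPoints(np.array([p],float),i['rvec'],i['tvec'],i['K'],np.array([i['k1'],0,0,0.]));return q.ravel()
E
python3 -c "
from h import *
st()
i=cams.camera_info('wrist')
im,d,W=cloud('wrist'); np.savez('w1.npz',im=im,d=d,W=W)
cv2.imwrite('pics/w1.png',im[:,:,::-1])
for t in ('carrier','cover'): print(nets.landmark_of('wrist',t))
print('carrier',rect(W,.007,.016,(.33,.55),(-.36,-.15)))
print('cover',rect(W,.02,.06,(.33,.55),(-.36,-.15)))
print('handle',rect(W,.047,.07,(.33,.55),(-.36,-.15)))
"
```

```text
t 7.35 tcp [ 0.4362 -0.2502  0.267 ] jaw deg -96.8 F [ 0.4  1.8 -1.1] w 1.0 j [-0.67 -0.26  1.84 -0.    1.57  1.02]
[{'at': [0.4527, -0.2536, 0.0038], 'score': 0.71}]
[{'at': [0.4487, -0.2547, 0.0], 'score': 0.64}, {'at': [0.4327, -0.2521, 0.0102], 'score': 0.62}]
carrier (3386, array([ 446.8, -249.3]), array([139.6,  90.5]), -13.8, np.float64(11.0))
cover (2784, array([ 434. , -255.3]), array([99.9, 54.2]), -34.5, np.float64(27.2))
handle (603, array([ 433.8, -255.2]), array([64.2, 16.1]), -34.5, np.float64(52.7))
```

View pics/w1.png

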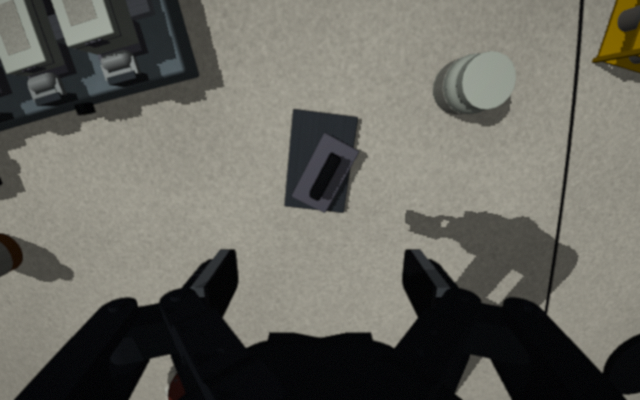

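Emit:
play_rows --motion '[[0,[-0.002,-0.005,-0.03],-0.15],[0,[-0.002,-0.005,-0.07],-0.3],[0,[-0.002,-0.005,-0.12],-0.44],[0,[-0.002,-0.005,-0.16],-0.484],[0,[-0.002,-0.005,-0.185],-0.484]]'

```text
time: 8.0
tool_pos: [0.4351, -0.2514, 0.0835]
tool_rot: [-0.33, -0.625, -0.332, 0.625]
contact_force: [0.5, 0.5, -0.2]
gripper_width: 0.498
```

```bash
python3 -c "
from h import *
st()
im,d,W=cloud('wrist')
cv2.imwrite('pics/w2.png',im[:,:,::-1]);st()
print('cover',rect(W,.02,.06,(.33,.55),(-.36,-.15)))
print('handle',rect(W,.047,.07,(.33,.55),(-.36,-.15)))
"
```

```text
t 8.0 tcp [ 0.4351 -0.2514  0.0835] jaw deg -124.22 F [ 0.5  0.5 -0.2] w 0.498 j [-0.67 -0.1   2.02  0.    1.22  1.5 ]
t 8.05 tcp [ 0.4332 -0.25    0.08  ] jaw deg -124.19 F [-2.8  2.2 -2.2] w 0.501 j [-0.67 -0.1   2.02  0.    1.22  1.49]
cover (9102, array([ 433.9, -255.5]), array([100. ,  54.2]), -34.5, np.float64(27.3))
handle (2100, array([ 434.2, -256.2]), array([63.1, 15.4]), -34.5, np.float64(52.8))
```

View pics/w2.png

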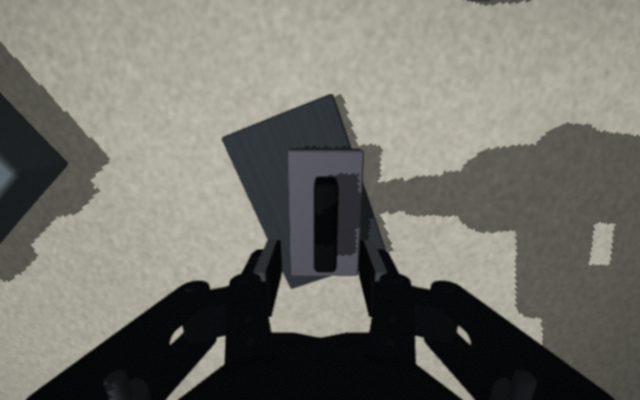

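Emit:
play_rows --motion '[[0,[0,-0.003,0],0],[0,[0,-0.003,-0.01],0]]'

```text
time: 8.25
tool_pos: [0.4385, -0.2585, 0.0799]
tool_rot: [0.333, 0.626, 0.328, -0.624]
contact_force: [-0.2, -0.2, 0.5]
gripper_width: 0.498
```

```bash
python3 -c "
from h import *
st()
cams.grab_frame('wrist');st();cams.grab_frame('wrist');st();cams.grab_frame('wrist');st()
"
```

```text
t 8.25 tcp [ 0.4385 -0.2585  0.0799] jaw deg -124.25 F [-0.2 -0.2  0.5] w 0.498 j [-0.68 -0.08  2.01 -0.    1.21  1.49]
t 8.3 tcp [ 0.4372 -0.2576  0.0776] jaw deg -124.28 F [-1.1  0.8 -0.1] w 0.501 j [-0.68 -0.08  2.02  0.    1.2   1.49]
t 8.35 tcp [ 0.4366 -0.2574  0.0775] jaw deg -124.29 F [-0.3  0.5  0.2] w 0.499 j [-0.68 -0.08  2.02  0.    1.21  1.49]
t 8.4 tcp [ 0.4366 -0.2575  0.0776] jaw deg -124.31 F [-0.4 -0.8  0.5] w 0.5 j [-0.68 -0.08  2.02  0.    1.21  1.49]
```

Emit:
play_rows --motion '[[0,[-0.002,0.002,-0.025],0],[0,[-0.002,0.002,-0.042],0],[0,[-0.002,0.002,-0.045],0],[0,[-0.002,0.002,-0.045],0]]'

```text
time: 8.8
tool_pos: [0.434, -0.2553, 0.0318]
tool_rot: [0.33, 0.625, 0.33, -0.625]
contact_force: [0.8, 0.2, 0.6]
gripper_width: 0.499
```

```bash
python3 -c "
from h import *
st()
cams.grab_frame('wrist');cams.grab_frame('wrist');st()
"
```

```text
t 8.8 tcp [ 0.434  -0.2553  0.0318] jaw deg -124.34 F [0.8 0.2 0.6] w 0.499 j [-0.68 -0.02  2.04  0.    1.12  1.49]
t 8.9 tcp [ 0.4347 -0.2559  0.0328] jaw deg -124.33 F [-0.   0.3  0.3] w 0.502 j [-0.68 -0.02  2.04  0.    1.12  1.49]
```

Emit:
play_rows --motion '[[1,[0,0,0],0],[1,[0,0,0],0],[1,[0,0,0],0],[1,[0,0,0],0],[1,[0,0,0.005],0]]'

```text
time: 9.4
tool_pos: [0.4332, -0.2547, 0.0358]
tool_rot: [-0.33, -0.625, -0.331, 0.626]
contact_force: [-1.1, 0.7, -2.2]
gripper_width: 0.176
```

Emit:
play_rows --motion '[[1,[0,0,0.04],0],[1,[0,0,0.08],0],[1,[0,0.04,0.08],0.15],[1,[-0.01,0.08,0.08],0.3],[1,[-0.02,0.12,0.08],0.357]]'

```text
time: 9.9
tool_pos: [0.4128, -0.1338, 0.116]
tool_rot: [-0.436, -0.556, -0.437, 0.556]
contact_force: [0.3, 0.6, -1.7]
gripper_width: 0.174
```

Emit:
play_rows --motion '[[1,[-0.01,0.03,0],0],[1,[-0.01,0.06,-0.03],0],[1,[-0.01,0.06,-0.06],0],[1,[-0.01,0.06,-0.06],0]]'

```text
time: 10.3
tool_pos: [0.3993, -0.0728, 0.0515]
tool_rot: [-0.433, -0.554, -0.44, 0.558]
contact_force: [-0.6, 0.6, -2.5]
gripper_width: 0.171
```

```bash
python3 -c "
from h import *
st()
cams.grab_frame('wrist');im,d=cams.grab_frame('wrist');st();cv2.imwrite('pics/w3.png',im[:,:,::-1])
"
```

```text
t 10.3 tcp [ 0.3993 -0.0728  0.0515] jaw deg -103.78 F [-0.6  0.6 -2.5] w 0.171 j [-0.36 -0.31  2.26 -0.    1.21  1.45]
t 10.4 tcp [ 0.403  -0.075   0.0559] jaw deg -103.88 F [ 0.2  0.7 -0.9] w 0.174 j [-0.37 -0.31  2.25 -0.    1.21  1.45]
```

View pics/w3.png

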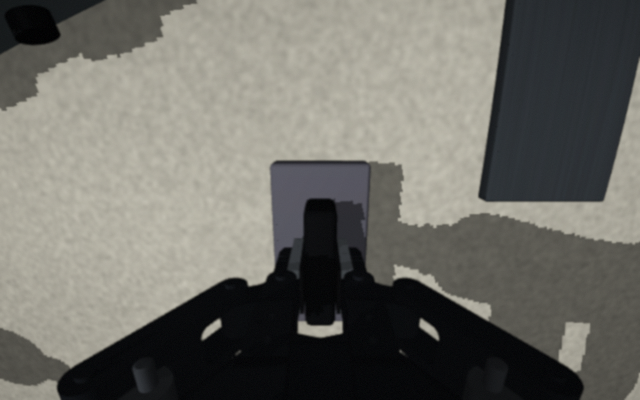

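Emit:
play_rows --motion '[[1,[0,0,-0.02],0],[1,[0,0,-0.03],0],[1,[0,0,-0.034],0],[1,[0,0,-0.034],0]]'

```text
time: 10.8
tool_pos: [0.4037, -0.0755, 0.0224]
tool_rot: [-0.436, -0.557, -0.436, 0.557]
contact_force: [0.8, -0.5, -1.9]
gripper_width: 0.171
```

```bash
python3 -c "
from h import *
st()
cams.grab_frame('side');st()
"
```

```text
t 10.8 tcp [ 0.4037 -0.0755  0.0224] jaw deg -103.92 F [ 0.8 -0.5 -1.9] w 0.171 j [-0.37 -0.25  2.27 -0.    1.13  1.45]
t 10.85 tcp [ 0.4041 -0.0755  0.0229] jaw deg -103.91 F [ 1.  -0.6 -1.7] w 0.171 j [-0.37 -0.25  2.26  0.    1.13  1.45]
```

Emit:
play_rows --motion '[[1,[0,0,-0.002],0],[1,[0,0,-0.002],0],[0.2,[0,0,-0.002],0],[0,[0,0,-0.002],0],[0,[0,0,-0.002],0]]'

```text
time: 11.35
tool_pos: [0.4041, -0.0753, 0.0208]
tool_rot: [0.436, 0.557, 0.436, -0.557]
contact_force: [0.6, -0.7, 0.5]
gripper_width: 0.498
```

Emit:
play_rows --motion '[[0,[0,0,0.03],0],[0,[0,0,0.08],0],[-1,[0,0,0.13],0],[-1,[0,0,0.18],0],[-1,[0,0,0.23],0]]'

```text
time: 11.85
tool_pos: [0.4034, -0.075, 0.2527]
tool_rot: [0.436, 0.557, 0.436, -0.556]
contact_force: [1.0, -1.3, 0.4]
gripper_width: 0.977
```

Emit:
play_rows --motion '[[-0.6,[0.05,0.02,0.02],0.1],[-0.6,[0.1,0.03,0.03],0.2],[-0.6,[0.15,0.04,0.04],0.326],[-0.6,[0.2,0.05,0.04],0.326],[-0.6,[0.235,0.06,0.04],0.326]]'

```text
time: 12.35
tool_pos: [0.6411, -0.0146, 0.291]
tool_rot: [0.521, 0.479, 0.52, -0.478]
contact_force: [-0.2, -0.5, 0.5]
gripper_width: 0.804
```

```bash
python3 -c "
from h import *
cams.grab_frame('side');st()
im,d,W=cloud('wrist');st();cv2.imwrite('pics/w4.png',im[:,:,::-1])
for y,z in ((-.037,.106),(.061,.09),(.16,.106)):
    print(rect(W,z-.006,z+.006,(.56,.74),(y-.05,y+.05)))
    print(rect(W,.058,z+.006,(.56,.74),(y-.05,y+.05)))
"
```

```text
t 12.4 tcp [ 0.6459 -0.013   0.2866] jaw deg -85.11 F [-1.   0.4 -3.4] w 0.802 j [-0.14  0.08  1.5   0.    1.57  1.35]
t 12.45 tcp [ 0.6422 -0.0138  0.2862] jaw deg -85.08 F [-0.6 -1.1  0. ] w 0.798 j [-0.14  0.07  1.5   0.    1.57  1.35]
(3290, array([655.9, -35. ]), array([87.4, 54.3]), 5.8, np.float64(105.1))
(5444, array([655.3, -35.1]), array([155.4,  96.3]), -18.6, np.float64(104.4))
(2959, array([647.3,  61.4]), array([86.5, 53.6]), 4.9, np.float64(89.1))
(5368, array([647. ,  61.6]), array([156.3,  98.4]), -19.6, np.float64(88.1))
(3208, array([638.5, 157.5]), array([86.3, 55. ]), 4.3, np.float64(105.2))
(6057, array([638.6, 157.2]), array([157. ,  93.8]), -15.3, np.float64(103.7))
```

View pics/w4.png

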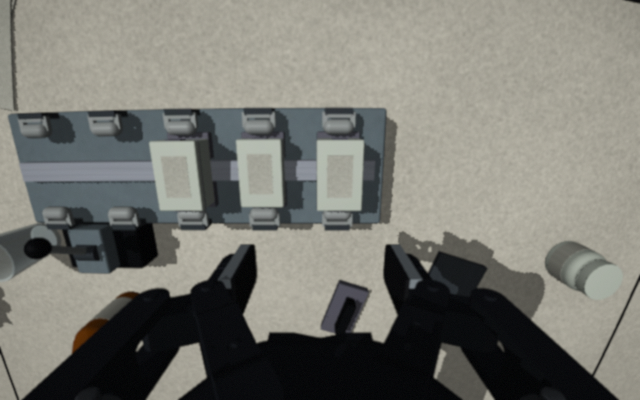

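Emit:
play_rows --motion '[[-0.6,[0.013,-0.021,-0.04],0],[-0.6,[0.013,-0.021,-0.09],0],[-0.6,[0.013,-0.021,-0.13],0],[-0.6,[0.013,-0.021,-0.155],0],[-0.6,[0.013,-0.021,-0.155],0]]'

```text
time: 12.95
tool_pos: [0.6479, -0.0357, 0.1298]
tool_rot: [0.518, 0.477, 0.523, -0.481]
contact_force: [0.1, -0.3, 0.1]
gripper_width: 0.8
```

```bash
python3 -c "
from h import *
cams.grab_frame('side');st()
im,d,W=cloud('wrist');st();cv2.imwrite('pics/w5.png',im[:,:,::-1])
print(rect(W,.1,.112,(.56,.74),(-.09,.02)))
"
```

```text
t 13.0 tcp [ 0.65   -0.036   0.1333] jaw deg -85.21 F [-0.1 -0.1  0.4] w 0.796 j [-0.17  0.19  1.63 -0.    1.32  1.32]
t 13.05 tcp [ 0.6517 -0.0363  0.136 ] jaw deg -85.21 F [ 1.  -0.   0.9] w 0.803 j [-0.17  0.19  1.63 -0.    1.32  1.32]
(10258, array([656.2, -34.7]), array([86.5, 54.3]), 5.1, np.float64(105.1))
```

View pics/w5.png

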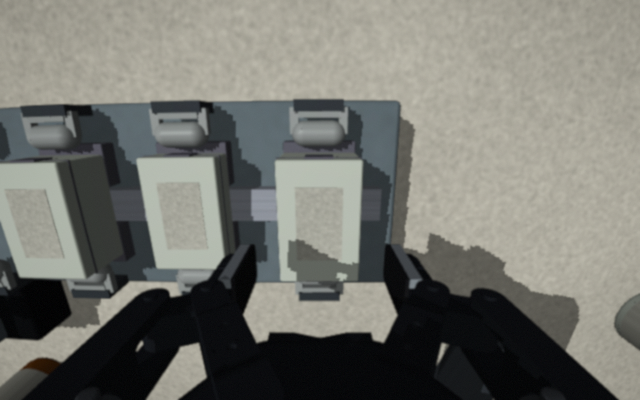

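Emit:
play_rows --motion '[[-0.6,[0.003,0.0015,-0.03],0],[-0.6,[0.003,0.0015,-0.05],0],[-0.6,[0.003,0.0015,-0.062],0],[-0.6,[0.003,0.0015,-0.066],0],[-0.6,[0.003,0.0015,-0.066],0]]'

```text
time: 13.55
tool_pos: [0.6554, -0.0348, 0.0706]
tool_rot: [0.521, 0.479, 0.52, -0.478]
contact_force: [-0.1, -0.1, -0.5]
gripper_width: 0.798
```

```bash
python3 -c "
from h import *
st();cams.grab_frame('side');
im,d,W=cloud('wrist');st();cv2.imwrite('pics/w6.png',im[:,:,::-1])
print(rect(W,.1,.112,(.56,.74),(-.09,.02)))
"
```

```text
t 13.55 tcp [ 0.6554 -0.0348  0.0706] jaw deg -85.2 F [-0.1 -0.1 -0.5] w 0.798 j [-0.17  0.27  1.66  0.    1.22  1.32]
t 13.65 tcp [ 0.6559 -0.0348  0.0713] jaw deg -85.2 F [-0.1 -0.6  0.2] w 0.801 j [-0.17  0.26  1.66  0.    1.22  1.32]
(18908, array([663.1, -34.1]), array([96. , 72.7]), -85.1, np.float64(105.2))
```

View pics/w6.png

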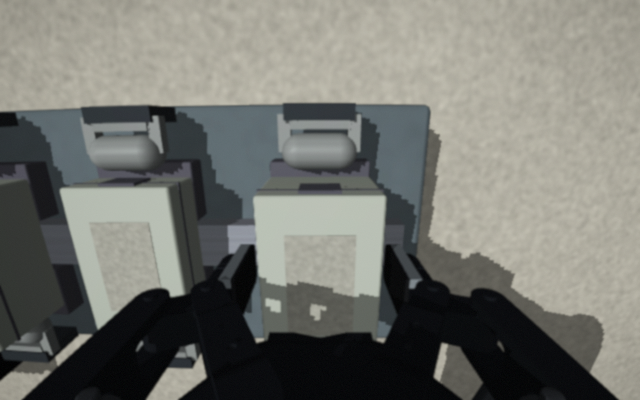

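Emit:
play_rows --motion '[[1,[0,0,0],0],[1,[0,0,0],0],[1,[0,0,0],0],[1,[0,0,0],0]]'

```text
time: 14.05
tool_pos: [0.656, -0.0349, 0.0712]
tool_rot: [0.521, 0.479, 0.52, -0.478]
contact_force: [-0.2, -0.7, 5.8]
gripper_width: 0.624
```

Emit:
play_rows --motion '[[1,[0,0,0.003],0],[1,[0,0,0.008],0],[1,[0,0,0.014],0],[1,[0,0,0.022],0],[1,[0,0,0.03],0]]'

```text
time: 14.55
tool_pos: [0.6552, -0.0346, 0.1005]
tool_rot: [0.521, 0.479, 0.52, -0.478]
contact_force: [1.2, 0.2, -1.5]
gripper_width: 0.624
```

```bash
python3 -c "
from h import *
st();cams.grab_frame('side');
im,d,W=cloud('wrist');st();cv2.imwrite('pics/w7.png',im[:,:,::-1])
"
```

```text
t 14.55 tcp [ 0.6552 -0.0346  0.1005] jaw deg -85.21 F [ 1.2  0.2 -1.5] w 0.624 j [-0.17  0.23  1.64  0.    1.27  1.32]
t 14.65 tcp [ 0.6557 -0.0345  0.102 ] jaw deg -85.2 F [-0.1 -0.1 -2.7] w 0.624 j [-0.17  0.23  1.64  0.    1.27  1.32]
```

View pics/w7.png

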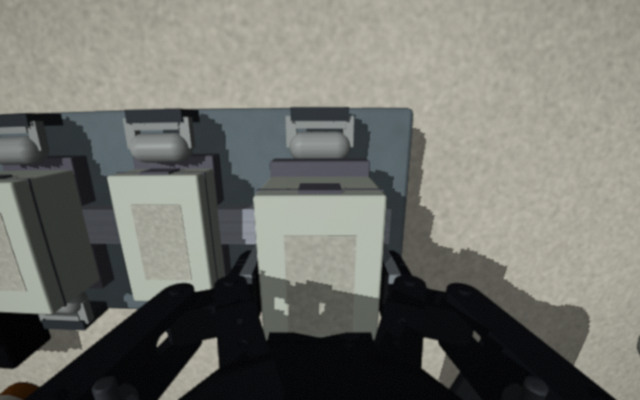

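Emit:
play_rows --motion '[[1,[0,0,0.03],0],[1,[-0.01,-0.01,0.06],0],[1,[-0.04,-0.04,0.07],-0.1],[1,[-0.07,-0.07,0.07],-0.2],[1,[-0.105,-0.105,0.07],-0.325]]'

```text
time: 15.15
tool_pos: [0.5486, -0.1397, 0.17]
tool_rot: [0.435, 0.557, 0.436, -0.557]
contact_force: [0.1, -1.6, -4.0]
gripper_width: 0.622
```

Emit:
play_rows --motion '[[1,[-0.03,-0.03,0],0],[1,[-0.065,-0.065,0],0],[1,[-0.09,-0.09,0],0],[1,[-0.104,-0.109,-0.02],0],[1,[-0.104,-0.109,-0.04],0]]'

```text
time: 15.65
tool_pos: [0.444, -0.2505, 0.1297]
tool_rot: [-0.435, -0.557, -0.435, 0.558]
contact_force: [1.3, 0.6, -3.6]
gripper_width: 0.623
```

```bash
python3 -c "
from h import *
st();cams.grab_frame('side');
im,d,W=cloud('wrist');st();cv2.imwrite('pics/w8.png',im[:,:,::-1])
print(rect(W,.007,.016,(.33,.55),(-.36,-.15)))
"
```

```text
t 15.65 tcp [ 0.444  -0.2505  0.1297] jaw deg -104.04 F [ 1.3  0.6 -3.6] w 0.623 j [-0.66 -0.14  1.97 -0.    1.31  1.16]
t 15.75 tcp [ 0.4427 -0.2471  0.1258] jaw deg -103.92 F [-0.6  0.5 -4.5] w 0.625 j [-0.66 -0.14  1.98  0.    1.31  1.16]
(4249, array([ 496.3, -261.5]), array([90.3, 38.6]), 75.9, np.float64(11.0))
```

View pics/w8.png

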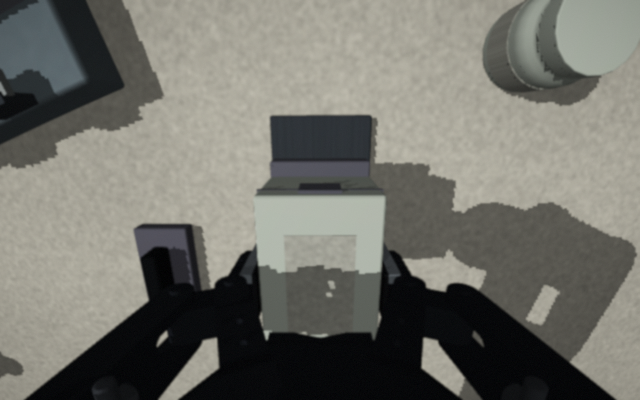

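Emit:
play_rows --motion '[[1,[0.004,-0.002,-0.03],0],[1,[0.004,-0.002,-0.055],0],[1,[0.004,-0.002,-0.07],0],[1,[0.004,-0.002,-0.078],0],[1,[0.004,-0.002,-0.078],0]]'

```text
time: 16.25
tool_pos: [0.4494, -0.25, 0.0507]
tool_rot: [-0.436, -0.556, -0.437, 0.557]
contact_force: [0.4, 0.3, -3.5]
gripper_width: 0.625
```

```bash
python3 -c "
from h import *
st();cams.grab_frame('side');cams.grab_frame('side');st()
"
```

```text
t 16.25 tcp [ 0.4494 -0.25    0.0507] jaw deg -103.79 F [ 0.4  0.3 -3.5] w 0.625 j [-0.65 -0.02  2.01  0.    1.16  1.16]
t 16.35 tcp [ 0.4505 -0.251   0.0525] jaw deg -103.8 F [-0.2 -0.1 -3.3] w 0.621 j [-0.65 -0.02  2.01  0.    1.16  1.16]
```

Emit:
play_rows --motion '[[1,[-0.0035,0.0015,-0.006],0],[1,[-0.0035,0.0015,-0.012],0],[1,[-0.0035,0.0015,-0.017],0],[1,[-0.0035,0.0015,-0.018],0],[1,[-0.0035,0.0015,-0.018],0]]'

```text
time: 16.85
tool_pos: [0.4463, -0.2492, 0.0333]
tool_rot: [0.436, 0.557, 0.436, -0.557]
contact_force: [-0.6, -0.1, -4.0]
gripper_width: 0.624
```

```bash
python3 -c "
from h import *
st();cams.grab_frame('side');cams.grab_frame('side');st()
"
```

```text
t 16.85 tcp [ 0.4463 -0.2492  0.0333] jaw deg -103.82 F [-0.6 -0.1 -4. ] w 0.624 j [-0.65 -0.    2.03  0.    1.12  1.16]
t 16.95 tcp [ 0.4463 -0.2492  0.0333] jaw deg -103.82 F [-0.5  0.6 -2.6] w 0.62 j [-0.65 -0.    2.03 -0.    1.12  1.16]
```

Position is right; lower the last bit and release.

Emit:
play_rows --motion '[[1,[0,0,-0.001],0],[1,[0,0,-0.0015],0],[1,[0,0,-0.0015],0]]'

```text
time: 17.25
tool_pos: [0.4466, -0.2495, 0.0332]
tool_rot: [-0.436, -0.556, -0.436, 0.557]
contact_force: [-3.6, 3.1, 5.5]
gripper_width: 0.622
```

Emit:
play_rows --motion '[[-0.4,[0,0,0],0],[-0.5,[0,0,0],0],[-0.6,[0,0,0],0],[-0.6,[0,0,0.01],0],[-0.6,[0,0,0.04],0]]'

```text
time: 17.75
tool_pos: [0.4441, -0.2475, 0.0695]
tool_rot: [-0.434, -0.556, -0.439, 0.557]
contact_force: [-0.0, -0.4, 0.7]
gripper_width: 0.8
```

Emit:
play_rows --motion '[[-0.6,[0,0,0.05],0],[-0.6,[0,0,0.1],0],[-0.6,[0,0,0.15],0],[-0.6,[0,0,0.19],0],[-0.6,[0,0,0.19],0]]'

```text
time: 18.25
tool_pos: [0.449, -0.2512, 0.2711]
tool_rot: [0.441, 0.558, 0.431, -0.555]
contact_force: [0.2, 0.2, -0.4]
gripper_width: 0.798
```

```bash
python3 -c "
from h import *
st();cams.grab_frame('side')
im,d,W=cloud('wrist');st();cv2.imwrite('pics/w9.png',im[:,:,::-1])
print(rect(W,.062,.074,(.33,.55),(-.36,-.15)))
print(rect(W,.007,.074,(.33,.55),(-.36,-.15)))
print(rect(W,.012,.022,(.33,.5),(-.17,.02)))
"
```

```text
t 18.25 tcp [ 0.449  -0.2512  0.2711] jaw deg -103.82 F [ 0.2  0.2 -0.4] w 0.798 j [-0.65 -0.25  1.83  0.    1.55  1.16]
t 18.35 tcp [ 0.4468 -0.2495  0.2639] jaw deg -103.82 F [-0.6 -0.7  0.1] w 0.801 j [-0.65 -0.24  1.83  0.    1.55  1.16]
(2859, array([ 446.8, -249.5]), array([85.7, 54. ]), -13.1, np.float64(67.1))
(6025, array([ 448. , -249.6]), array([139.5,  90.2]), -13.7, np.float64(25.4))
(1480, array([403.4, -75.6]), array([99.3, 55.5]), -14.0, np.float64(15.1))
```

View pics/w9.png

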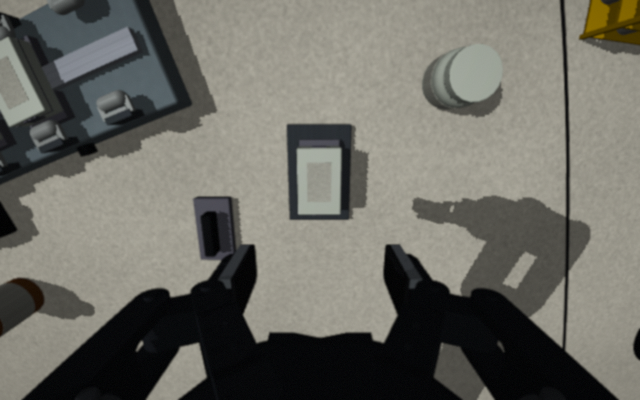

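Emit:
play_rows --motion '[[-0.6,[0.02,0.042,0],0.07],[-0.6,[0.04,0.086,0],0.14],[-0.6,[0.06,0.128,0],0.21],[-0.6,[0.08,0.17,0],0.28],[-0.6,[0.1,0.212,0],0.328]]'

```text
time: 18.85
tool_pos: [0.5456, -0.0351, 0.2594]
tool_rot: [0.521, 0.477, 0.523, -0.478]
contact_force: [0.4, -0.0, -0.1]
gripper_width: 0.803
```

Emit:
play_rows --motion '[[-0.6,[0.02,0.042,0],0],[-0.6,[0.04,0.086,0],0],[-0.6,[0.06,0.128,0],0],[-0.6,[0.08,0.17,-0.03],0],[-0.6,[0.092,0.195,-0.06],0]]'

```text
time: 19.35
tool_pos: [0.6389, 0.1604, 0.2008]
tool_rot: [0.522, 0.478, 0.521, -0.477]
contact_force: [1.3, 0.1, 0.3]
gripper_width: 0.8
```

Emit:
play_rows --motion '[[-0.6,[0,0,-0.04],0],[-0.6,[0,0,-0.06],0],[-0.6,[0,0,-0.07],0]]'

```text
time: 19.65
tool_pos: [0.6348, 0.1578, 0.1256]
tool_rot: [0.519, 0.475, 0.524, -0.48]
contact_force: [-0.1, -0.0, 0.1]
gripper_width: 0.799
```

```bash
python3 -c "
from h import *
st();cams.grab_frame('side')
cams.grab_frame('side');im,d,W=cloud('wrist');st();cv2.imwrite('pics/w10.png',im[:,:,::-1])
print(rect(W,.1,.112,(.56,.74),(.11,.22)))
print(rect(W,.083,.097,(.56,.74),(.01,.11)))
"
```

```text
t 19.65 tcp [0.6348 0.1578 0.1256] jaw deg -84.99 F [-0.1 -0.   0.1] w 0.799 j [ 0.13  0.21  1.62 -0.    1.32  1.61]
t 19.8 tcp [0.6376 0.1576 0.1308] jaw deg -85.04 F [-0.3  0.1  0.2] w 0.801 j [ 0.13  0.2   1.62 -0.    1.32  1.61]
(10630, array([638.7, 157.7]), array([88. , 54.4]), 4.8, np.float64(105.1))
(8745, array([647.9,  61.4]), array([85.5, 54.8]), 4.9, np.float64(89.1))
```

View pics/w10.png

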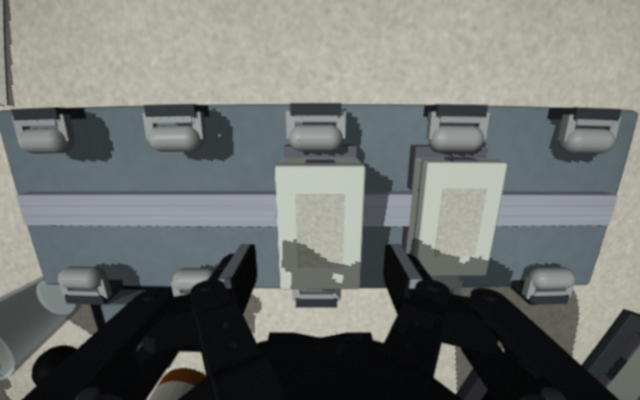

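Emit:
play_rows --motion '[[-0.6,[0.001,0,-0.025],0],[-0.6,[0.001,0,-0.045],0],[-0.6,[0.001,0,-0.056],0],[-0.6,[0.001,0,-0.06],0],[-0.6,[0.001,0,-0.06],0]]'

```text
time: 20.3
tool_pos: [0.6396, 0.1578, 0.0725]
tool_rot: [0.521, 0.478, 0.521, -0.478]
contact_force: [-0.0, -0.7, 0.5]
gripper_width: 0.805
```

```bash
python3 -c "
from h import *
st();cams.grab_frame('side');cams.grab_frame('side');st()
"
```

```text
t 20.3 tcp [0.6396 0.1578 0.0725] jaw deg -85.04 F [-0.  -0.7  0.5] w 0.805 j [0.13 0.27 1.65 0.   1.22 1.61]
t 20.4 tcp [0.6402 0.1579 0.0734] jaw deg -85.03 F [-0.3 -0.9 -0.7] w 0.798 j [0.13 0.27 1.65 0.   1.22 1.61]
```

Emit:
play_rows --motion '[[-0.6,[-0.0015,0,-0.002],0],[1,[-0.0015,0,-0.002],0],[1,[-0.0015,0,-0.002],0],[1,[-0.0015,0,-0.002],0],[1,[-0.0015,0,-0.002],0]]'

```text
time: 20.9
tool_pos: [0.6382, 0.1579, 0.0707]
tool_rot: [0.522, 0.478, 0.521, -0.478]
contact_force: [-0.5, -1.1, 3.9]
gripper_width: 0.623
```

```bash
python3 -c "
from h import *
st();cams.grab_frame('side');cams.grab_frame('side');st()
"
```

```text
t 20.9 tcp [0.6382 0.1579 0.0707] jaw deg -85.02 F [-0.5 -1.1  3.9] w 0.623 j [ 0.13  0.27  1.65 -0.    1.22  1.61]
t 21.0 tcp [0.6382 0.1579 0.0706] jaw deg -85.02 F [-1.2 -0.4  4.8] w 0.624 j [ 0.13  0.27  1.65 -0.    1.22  1.61]
```

Emit:
play_rows --motion '[[1,[0,0,0.003],0],[1,[0,0,0.008],0],[1,[0,0,0.014],0],[1,[0,0,0.022],0],[1,[0,0,0.03],0]]'

```text
time: 21.5
tool_pos: [0.6381, 0.1579, 0.1016]
tool_rot: [0.521, 0.478, 0.521, -0.478]
contact_force: [0.6, -0.1, -2.8]
gripper_width: 0.62
```

Emit:
play_rows --motion '[[1,[0,0,0.03],0],[1,[0,0,0.07],0],[1,[0,0,0.11],0],[1,[0,0,0.14],0],[1,[0,0,0.14],0]]'

```text
time: 22.0
tool_pos: [0.6405, 0.1584, 0.2484]
tool_rot: [0.524, 0.481, 0.518, -0.474]
contact_force: [0.5, -0.1, -3.4]
gripper_width: 0.622
```

```bash
python3 -c "
from h import *
st();cams.grab_frame('side');im,d,W=cloud('wrist');st();cv2.imwrite('pics/w11.png',im[:,:,::-1])
"
```

```text
t 22.0 tcp [0.6405 0.1584 0.2484] jaw deg -85.02 F [ 0.5 -0.1 -3.4] w 0.622 j [0.13 0.12 1.52 0.   1.5  1.61]
t 22.1 tcp [0.6376 0.1579 0.2404] jaw deg -85.02 F [ 0.1 -0.9 -5.4] w 0.623 j [0.13 0.12 1.53 0.   1.49 1.61]
```

View pics/w11.png

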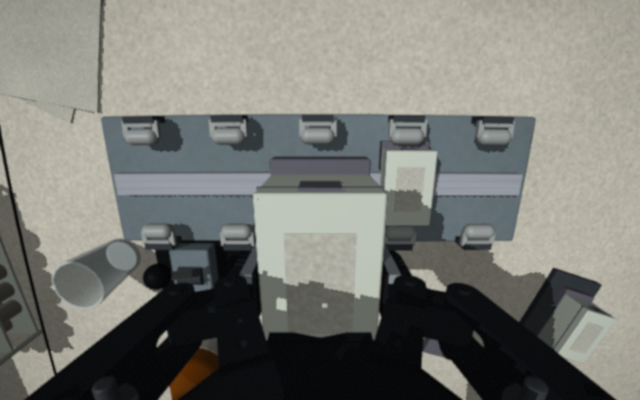

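Emit:
play_rows --motion '[[1,[-0.02,-0.042,0],-0.07],[1,[-0.04,-0.086,0],-0.14],[1,[-0.06,-0.128,0],-0.21],[1,[-0.08,-0.17,0],-0.28],[1,[-0.1,-0.212,0],-0.328]]'

```text
time: 22.6
tool_pos: [0.5349, -0.0551, 0.2359]
tool_rot: [-0.434, -0.556, -0.437, 0.558]
contact_force: [1.5, -0.8, -3.5]
gripper_width: 0.622
```

Emit:
play_rows --motion '[[1,[-0.02,-0.042,0],0],[1,[-0.04,-0.086,-0.01],0],[1,[-0.06,-0.128,-0.03],0],[1,[-0.08,-0.17,-0.06],0],[1,[-0.091,-0.1955,-0.08],0]]'

```text
time: 23.1
tool_pos: [0.4434, -0.2501, 0.1554]
tool_rot: [-0.434, -0.556, -0.438, 0.557]
contact_force: [0.7, -0.0, -4.5]
gripper_width: 0.624
```

```bash
python3 -c "
from h import *
st();cams.grab_frame('side');cams.grab_frame('side');im,d,W=cloud('wrist');st();cv2.imwrite('pics/w12.png',im[:,:,::-1])
print(rect(W,.062,.074,(.33,.55),(-.36,-.15)))
"
```

```text
t 23.1 tcp [ 0.4434 -0.2501  0.1554] jaw deg -103.9 F [ 0.7 -0.  -4.5] w 0.624 j [-0.66 -0.17  1.95 -0.    1.36  1.15]
t 23.25 tcp [ 0.4429 -0.2489  0.1541] jaw deg -104.03 F [ 0.2  0.1 -3.5] w 0.625 j [-0.66 -0.16  1.95  0.    1.36  1.16]
(510, array([ 486.2, -259.2]), array([53.9,  6.3]), 75.9, np.float64(66.7))
```

View pics/w12.png

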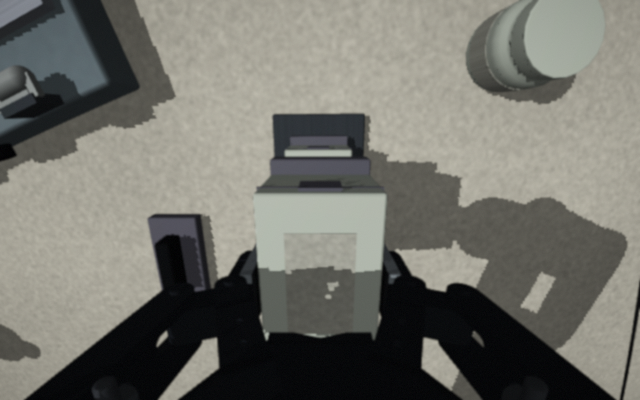

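Emit:
play_rows --motion '[[1,[0.004,-0.0005,-0.02],0.003],[1,[0.004,-0.0005,-0.035],0.003],[1,[0.004,-0.0005,-0.045],0.003],[1,[0.004,-0.0005,-0.05],0.003],[1,[0.004,-0.0005,-0.05],0.003]]'

```text
time: 23.75
tool_pos: [0.4503, -0.2493, 0.1088]
tool_rot: [-0.437, -0.556, -0.438, 0.556]
contact_force: [0.3, 0.4, -3.4]
gripper_width: 0.621
```

```bash
python3 -c "
from h import *
st();cams.grab_frame('side');cams.grab_frame('side');st()
"
```

```text
t 23.75 tcp [ 0.4503 -0.2493  0.1088] jaw deg -103.61 F [ 0.3  0.4 -3.4] w 0.621 j [-0.65 -0.1   1.98  0.    1.27  1.16]
t 23.85 tcp [ 0.4511 -0.2502  0.1104] jaw deg -103.62 F [-0.1  0.4 -4.3] w 0.623 j [-0.65 -0.1   1.97  0.    1.27  1.16]
```

Emit:
play_rows --motion '[[1,[-0.0042,0.0007,-0.008],-0.003],[1,[-0.0042,0.0007,-0.014],-0.003],[1,[-0.0042,0.0007,-0.019],-0.003],[1,[-0.0042,0.0007,-0.0205],-0.003],[1,[-0.0042,0.0007,-0.0205],-0.003]]'

```text
time: 24.35
tool_pos: [0.4465, -0.2495, 0.0891]
tool_rot: [-0.436, -0.557, -0.436, 0.557]
contact_force: [-0.2, -0.3, -4.1]
gripper_width: 0.621
```

```bash
python3 -c "
from h import *
st();cams.grab_frame('side');cams.grab_frame('side');st()
"
```

```text
t 24.35 tcp [ 0.4465 -0.2495  0.0891] jaw deg -103.83 F [-0.2 -0.3 -4.1] w 0.621 j [-0.66 -0.09  2.    0.    1.23  1.16]
t 24.45 tcp [ 0.4467 -0.2495  0.0894] jaw deg -103.82 F [-0.3  0.3 -4.1] w 0.621 j [-0.66 -0.09  2.    0.    1.23  1.16]
```

Emit:
play_rows --motion '[[1,[0,0,-0.001],0],[1,[0,0,-0.0015],0],[1,[0,0,-0.0015],0]]'

```text
time: 24.75
tool_pos: [0.4469, -0.2497, 0.0886]
tool_rot: [0.437, 0.557, 0.436, -0.556]
contact_force: [-1.7, 0.5, 1.0]
gripper_width: 0.624
```

Emit:
play_rows --motion '[[-0.4,[0,0,0],0],[-0.5,[0,0,0],0],[-0.6,[0,0,0],0],[-0.6,[0,0,0.01],0],[-0.6,[0,0,0.04],0]]'

```text
time: 25.25
tool_pos: [0.4446, -0.248, 0.1255]
tool_rot: [-0.434, -0.556, -0.438, 0.557]
contact_force: [0.4, -0.4, -0.4]
gripper_width: 0.8
```

Emit:
play_rows --motion '[[-0.6,[0,0,0.05],0],[-0.6,[0,0,0.1],0],[-0.6,[0,0,0.13],0],[-0.6,[0,0,0.15],0],[-0.6,[0,0,0.15],0]]'

```text
time: 25.75
tool_pos: [0.448, -0.2505, 0.2831]
tool_rot: [0.439, 0.557, 0.433, -0.556]
contact_force: [0.8, -0.8, 0.8]
gripper_width: 0.798
```

```bash
python3 -c "
from h import *
st();cams.grab_frame('side')
im,d,W=cloud('wrist');st();cv2.imwrite('pics/w13.png',im[:,:,::-1])
print(rect(W,.116,.132,(.33,.55),(-.36,-.15)))
print(rect(W,.007,.016,(.33,.55),(-.36,-.15)))
print(rect(W,.012,.022,(.33,.5),(-.17,.02)))
"
```

```text
t 25.75 tcp [ 0.448  -0.2505  0.2831] jaw deg -103.81 F [ 0.8 -0.8  0.8] w 0.798 j [-0.65 -0.25  1.81  0.    1.57  1.16]
t 25.85 tcp [ 0.4465 -0.2494  0.2778] jaw deg -103.82 F [ 0.7 -0.  -1.1] w 0.798 j [-0.66 -0.25  1.82 -0.    1.57  1.16]
(3758, array([ 448. , -250.1]), array([87.3, 54. ]), -13.8, np.float64(123.1))
(1851, array([ 447.9, -249.5]), array([138.9,  90.3]), -13.8, np.float64(10.9))
(1460, array([403.7, -75.8]), array([99.4, 55.2]), -14.0, np.float64(15.1))
```

View pics/w13.png

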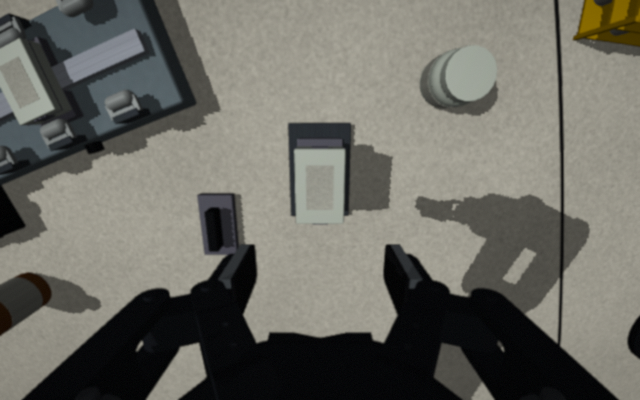

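Emit:
play_rows --motion '[[-0.6,[0.025,0.039,0],0.07],[-0.6,[0.05,0.078,0],0.14],[-0.6,[0.075,0.117,0],0.21],[-0.6,[0.1,0.156,0],0.28],[-0.6,[0.125,0.195,0],0.328]]'

```text
time: 26.35
tool_pos: [0.5712, -0.0525, 0.2749]
tool_rot: [0.521, 0.476, 0.523, -0.478]
contact_force: [1.1, -0.6, 0.1]
gripper_width: 0.797
```

Emit:
play_rows --motion '[[-0.6,[0.025,0.039,-0.015],0],[-0.6,[0.05,0.078,-0.04],0],[-0.6,[0.076,0.115,-0.07],0],[-0.6,[0.076,0.115,-0.11],0],[-0.6,[0.076,0.115,-0.15],0]]'

```text
time: 26.85
tool_pos: [0.6464, 0.0624, 0.1234]
tool_rot: [0.521, 0.476, 0.523, -0.478]
contact_force: [-0.3, -0.1, -0.3]
gripper_width: 0.801
```

```bash
python3 -c "
from h import *
st();cams.grab_frame('side')
cams.grab_frame('side');im,d,W=cloud('wrist');st();cv2.imwrite('pics/w14.png',im[:,:,::-1])
print(rect(W,.083,.097,(.56,.74),(.01,.11)))
"
```

```text
t 26.85 tcp [0.6464 0.0624 0.1234] jaw deg -84.88 F [-0.3 -0.1 -0.3] w 0.801 j [-0.02  0.2   1.64  0.    1.31  1.46]
t 27.0 tcp [0.6435 0.0608 0.1217] jaw deg -85.01 F [ 0.3 -0.4  0.9] w 0.801 j [-0.02  0.2   1.65 -0.    1.31  1.46]
(10314, array([648.2,  61.5]), array([85.5, 54.3]), 5.0, np.float64(89.1))
```

View pics/w14.png

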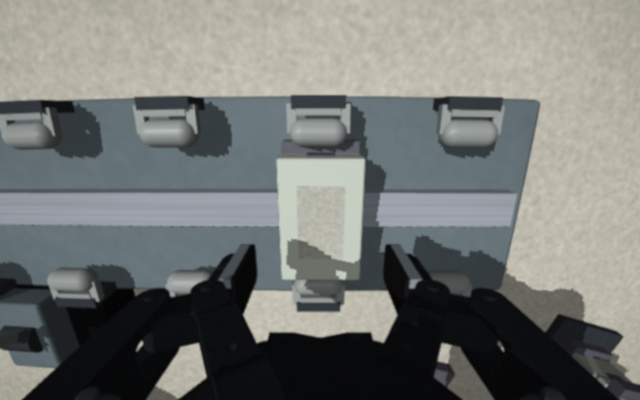

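Emit:
play_rows --motion '[[-0.6,[0.004,0.0006,-0.02],0],[-0.6,[0.004,0.0006,-0.04],0],[-0.6,[0.004,0.0006,-0.05],0],[-0.6,[0.004,0.0006,-0.055],0],[-0.6,[0.004,0.0006,-0.055],0]]'

```text
time: 27.5
tool_pos: [0.6517, 0.0609, 0.0735]
tool_rot: [0.521, 0.478, 0.521, -0.478]
contact_force: [0.1, 0.0, 0.0]
gripper_width: 0.803
```

```bash
python3 -c "
from h import *
st();cams.grab_frame('side');cams.grab_frame('side');st()
"
```

```text
t 27.5 tcp [0.6517 0.0609 0.0735] jaw deg -85.05 F [0.1 0.  0. ] w 0.803 j [-0.02  0.26  1.66  0.    1.22  1.46]
t 27.6 tcp [0.6524 0.061  0.0743] jaw deg -85.04 F [-0.5  0.1  0.1] w 0.804 j [-0.02  0.26  1.66 -0.    1.22  1.46]
```

Emit:
play_rows --motion '[[-0.6,[-0.0042,0.0005,-0.005],0],[-0.6,[-0.0042,0.0005,-0.009],0],[-0.6,[-0.0042,0.0005,-0.009],0]]'

```text
time: 27.9
tool_pos: [0.6466, 0.0617, 0.063]
tool_rot: [0.521, 0.477, 0.522, -0.478]
contact_force: [-0.5, -0.9, 1.1]
gripper_width: 0.801
```

Emit:
play_rows --motion '[[1,[0,0,0],0],[1,[0,0,0],0],[1,[0,0,0],0],[1,[0,0,0],0]]'

```text
time: 28.3
tool_pos: [0.6475, 0.0617, 0.064]
tool_rot: [0.521, 0.478, 0.521, -0.478]
contact_force: [0.4, -0.0, 0.8]
gripper_width: 0.621
```

```bash
python3 -c "
from h import *
st()
"
```

```text
t 28.3 tcp [0.6475 0.0617 0.064 ] jaw deg -85.03 F [ 0.4 -0.   0.8] w 0.621 j [-0.02  0.26  1.67 -0.    1.21  1.46]
```

Emit:
play_rows --motion '[[1,[0,0,0.003],0],[1,[0,0,0.008],0],[1,[0,0,0.014],0],[1,[0,0,0.022],0],[1,[0,0,0.03],0]]'

```text
time: 28.8
tool_pos: [0.6481, 0.0617, 0.0962]
tool_rot: [0.522, 0.478, 0.521, -0.477]
contact_force: [0.4, -0.9, -2.3]
gripper_width: 0.621
```

Emit:
play_rows --motion '[[1,[0,0,0.04],0],[1,[0,0,0.09],0],[1,[0,0,0.13],0],[1,[0,0,0.155],0],[1,[0,0,0.155],0]]'

```text
time: 29.3
tool_pos: [0.6501, 0.0617, 0.257]
tool_rot: [0.524, 0.481, 0.518, -0.475]
contact_force: [-0.2, -0.6, -1.8]
gripper_width: 0.622
```

```bash
python3 -c "
from h import *
st();cams.grab_frame('side');im,d,W=cloud('wrist');st();cv2.imwrite('pics/w15.png',im[:,:,::-1])
"
```

```text
t 29.3 tcp [0.6501 0.0617 0.257 ] jaw deg -85.02 F [-0.2 -0.6 -1.8] w 0.622 j [-0.02  0.1   1.52  0.    1.51  1.46]
t 29.4 tcp [0.6473 0.0617 0.2494] jaw deg -85.02 F [ 0.2  0.3 -3.2] w 0.618 j [-0.02  0.1   1.53  0.    1.51  1.46]
```

View pics/w15.png

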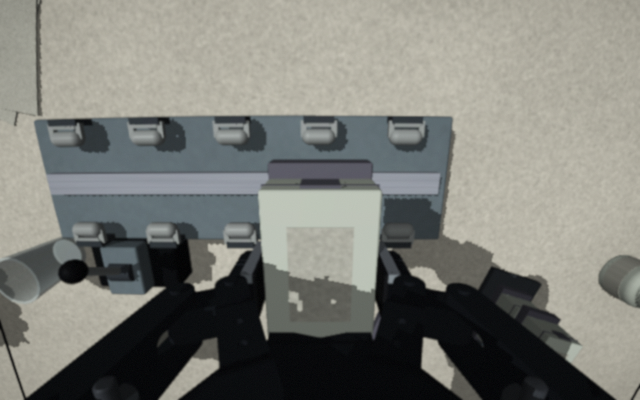

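Emit:
play_rows --motion '[[1,[-0.025,-0.039,0],-0.07],[1,[-0.05,-0.078,0],-0.14],[1,[-0.075,-0.117,0],-0.21],[1,[-0.1,-0.156,0],-0.28],[1,[-0.125,-0.195,0],-0.328]]'

```text
time: 29.9
tool_pos: [0.5197, -0.1339, 0.2453]
tool_rot: [-0.434, -0.556, -0.437, 0.558]
contact_force: [0.4, -1.1, -3.1]
gripper_width: 0.622
```

Emit:
play_rows --motion '[[1,[-0.025,-0.039,0],0],[1,[-0.05,-0.078,-0.01],0],[1,[-0.072,-0.116,-0.03],0],[1,[-0.072,-0.116,-0.05],0],[1,[-0.072,-0.116,-0.06],0]]'

```text
time: 30.4
tool_pos: [0.4475, -0.2487, 0.1837]
tool_rot: [-0.433, -0.557, -0.438, 0.558]
contact_force: [-0.5, -0.1, -3.2]
gripper_width: 0.622
```

```bash
python3 -c "
from h import *
st();cams.grab_frame('side');cams.grab_frame('side');im,d,W=cloud('wrist');st();cv2.imwrite('pics/w16.png',im[:,:,::-1])
print(rect(W,.116,.132,(.33,.55),(-.36,-.15)))
"
```

```text
t 30.4 tcp [ 0.4475 -0.2487  0.1837] jaw deg -103.98 F [-0.5 -0.1 -3.2] w 0.622 j [-0.65 -0.18  1.92  0.    1.41  1.16]
t 30.55 tcp [ 0.4496 -0.248   0.1867] jaw deg -103.77 F [ 0.1 -0.4 -2.3] w 0.618 j [-0.65 -0.18  1.91  0.    1.42  1.16]
None
```

View pics/w16.png

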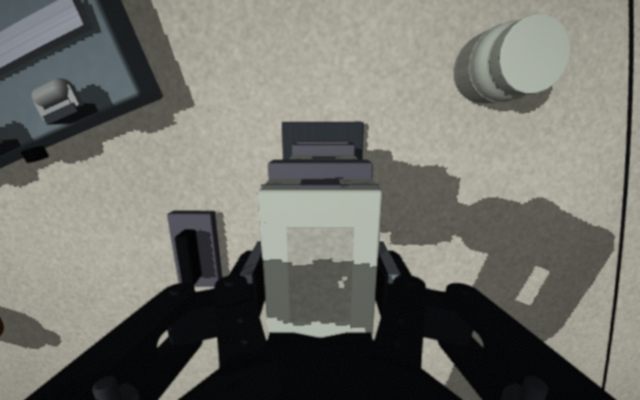

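Emit:
play_rows --motion '[[1,[-0.003,-0.0015,-0.015],0],[1,[-0.003,-0.0015,-0.028],0],[1,[-0.003,-0.0015,-0.036],0],[1,[-0.003,-0.0015,-0.036],0],[1,[-0.003,-0.0015,-0.036],0]]'

```text
time: 31.05
tool_pos: [0.4474, -0.2507, 0.1526]
tool_rot: [-0.436, -0.556, -0.436, 0.556]
contact_force: [-0.4, 1.2, -2.4]
gripper_width: 0.618
```

```bash
python3 -c "
from h import *
st();cams.grab_frame('side');cams.grab_frame('side');st()
"
```

```text
t 31.05 tcp [ 0.4474 -0.2507  0.1526] jaw deg -103.8 F [-0.4  1.2 -2.4] w 0.618 j [-0.66 -0.16  1.95  0.    1.35  1.16]
t 31.15 tcp [ 0.4477 -0.2511  0.1535] jaw deg -103.81 F [ 0.2  0.2 -1.5] w 0.617 j [-0.66 -0.16  1.95 -0.    1.35  1.16]
```

Emit:
play_rows --motion '[[1,[-0.001,0.0015,-0.006],0],[1,[-0.001,0.0015,-0.011],0],[1,[-0.001,0.0015,-0.014],0],[1,[-0.001,0.0015,-0.0145],0],[1,[-0.001,0.0015,-0.0145],0]]'

```text
time: 31.65
tool_pos: [0.4462, -0.2493, 0.1381]
tool_rot: [-0.436, -0.557, -0.436, 0.557]
contact_force: [-0.1, 0.3, -3.3]
gripper_width: 0.615
```

```bash
python3 -c "
from h import *
st();cams.grab_frame('side');cams.grab_frame('side');st()
"
```

```text
t 31.65 tcp [ 0.4462 -0.2493  0.1381] jaw deg -103.82 F [-0.1  0.3 -3.3] w 0.615 j [-0.66 -0.15  1.96  0.    1.32  1.16]
t 31.75 tcp [ 0.4463 -0.2493  0.1382] jaw deg -103.82 F [ 0.3  0.8 -2.5] w 0.623 j [-0.66 -0.15  1.96 -0.    1.32  1.16]
```

Emit:
play_rows --motion '[[1,[0,0,-0.001],0],[1,[0,0,-0.0015],0],[1,[0,0,-0.0015],0]]'

```text
time: 32.05
tool_pos: [0.4465, -0.2495, 0.138]
tool_rot: [0.436, 0.557, 0.436, -0.557]
contact_force: [-4.5, 2.1, 5.6]
gripper_width: 0.623
```

Emit:
play_rows --motion '[[-0.4,[0,0,0],0],[-0.5,[0,0,0],0],[-0.6,[0,0,0],0],[-0.6,[0,0,0.01],0],[-0.6,[0,0,0.04],0]]'

```text
time: 32.55
tool_pos: [0.4445, -0.248, 0.1741]
tool_rot: [-0.434, -0.556, -0.439, 0.557]
contact_force: [0.7, -0.9, -0.9]
gripper_width: 0.8
```

Emit:
play_rows --motion '[[-0.6,[0,0,0.05],0],[-0.6,[0,0,0.1],0],[-0.6,[0,0,0.12],0],[-0.6,[0,0,0.12],0],[-0.6,[0,0,0.12],0]]'

```text
time: 33.05
tool_pos: [0.4463, -0.2493, 0.2969]
tool_rot: [0.436, 0.557, 0.436, -0.556]
contact_force: [-0.2, 0.3, -0.7]
gripper_width: 0.802
```

```bash
python3 -c "
from h import *
st();cams.grab_frame('side')
im,d,W=cloud('wrist');st();cv2.imwrite('pics/w17.png',im[:,:,::-1])
print(rect(W,.156,.172,(.33,.55),(-.36,-.15)))
print(rect(W,.007,.016,(.33,.55),(-.36,-.15)))
print(rect(W,.012,.022,(.33,.5),(-.17,.02)))
print(rect(W,.012,.06,(.33,.5),(-.17,.02)))
"
```

```text
t 33.05 tcp [ 0.4463 -0.2493  0.2969] jaw deg -103.82 F [-0.2  0.3 -0.7] w 0.802 j [-0.66 -0.25  1.79  0.    1.61  1.16]
t 33.15 tcp [ 0.4456 -0.2488  0.2946] jaw deg -103.82 F [ 0.6  0.2 -0.6] w 0.8 j [-0.66 -0.25  1.79  0.    1.61  1.16]
(4373, array([ 446.8, -249.6]), array([87.6, 54.2]), -13.7, np.float64(163.1))
(1075, array([ 466.8, -254.2]), array([99.2, 90.3]), -13.8, np.float64(10.9))
(1393, array([403.3, -75.8]), array([99.5, 55.3]), -14.0, np.float64(15.1))
(1977, array([403.3, -75.8]), array([99.5, 55.3]), -14.0, np.float64(15.5))
```

View pics/w17.png

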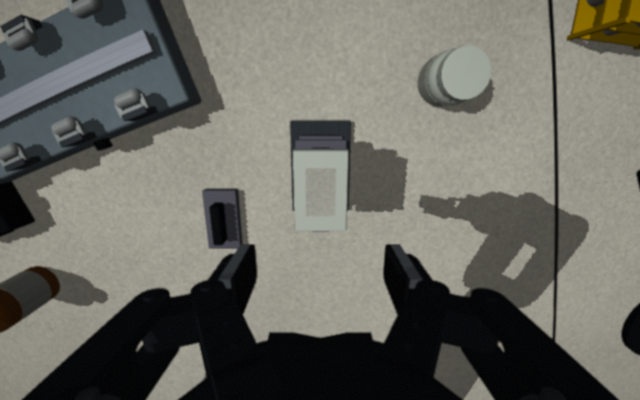

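Emit:
play_rows --motion '[[0,[-0.011,0.045,0],0],[0,[-0.022,0.09,0],0],[0,[-0.033,0.135,0],0],[0,[-0.042,0.173,-0.03],0],[0,[-0.042,0.173,-0.07],0]]'

```text
time: 33.65
tool_pos: [0.4042, -0.0733, 0.2265]
tool_rot: [0.438, 0.556, 0.437, -0.555]
contact_force: [1.5, -0.8, -0.7]
gripper_width: 0.498
```

Emit:
play_rows --motion '[[0,[0,0,-0.05],0],[0,[0,0,-0.1],0],[0,[0,0,-0.13],0],[0,[0,0,-0.145],0],[0,[0,0,-0.145],0]]'

```text
time: 34.15
tool_pos: [0.4005, -0.0748, 0.0768]
tool_rot: [-0.433, -0.555, -0.439, 0.558]
contact_force: [-0.4, -0.6, -0.5]
gripper_width: 0.498
```

```bash
python3 -c "
from h import *
st();cams.grab_frame('side');cams.grab_frame('side')
im,d,W=cloud('wrist');st();cv2.imwrite('pics/w18.png',im[:,:,::-1])
print(rect(W,.012,.022,(.33,.5),(-.17,.02)))
print(rect(W,.036,.05,(.33,.5),(-.17,.02)))
"
```

```text
t 34.15 tcp [ 0.4005 -0.0748  0.0768] jaw deg -103.82 F [-0.4 -0.6 -0.5] w 0.498 j [-0.37 -0.35  2.24  0.    1.26  1.44]
t 34.3 tcp [ 0.4044 -0.0764  0.0821] jaw deg -103.82 F [1.  0.3 1.3] w 0.499 j [-0.37 -0.35  2.23  0.    1.26  1.44]
(6265, array([403.2, -75.2]), array([100.2,  54.1]), -14.0, np.float64(15.0))
(1961, array([403.5, -75.4]), array([63.6, 15.9]), -14.2, np.float64(40.8))
```

View pics/w18.png

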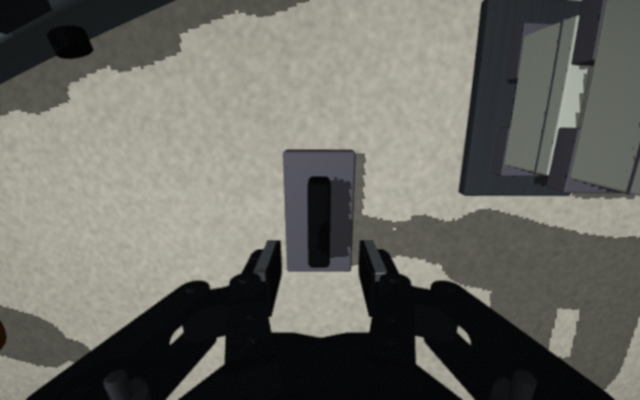

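Emit:
play_rows --motion '[[0,[-0.001,0.001,-0.025],-0.003],[0,[-0.001,0.001,-0.045],-0.003],[0,[-0.001,0.001,-0.057],-0.003],[0,[-0.001,0.001,-0.06],-0.003],[0,[-0.001,0.001,-0.06],-0.003]]'

```text
time: 34.8
tool_pos: [0.4038, -0.0755, 0.0223]
tool_rot: [0.436, 0.557, 0.435, -0.557]
contact_force: [-0.2, 0.2, 0.5]
gripper_width: 0.495
```

```bash
python3 -c "
from h import *
st();cams.grab_frame('side');cams.grab_frame('side');st()
"
```

```text
t 34.8 tcp [ 0.4038 -0.0755  0.0223] jaw deg -104.0 F [-0.2  0.2  0.5] w 0.495 j [-0.37 -0.25  2.27  0.    1.12  1.45]
t 34.9 tcp [ 0.4043 -0.0757  0.023 ] jaw deg -103.99 F [ 0.3 -0.2  0.1] w 0.497 j [-0.37 -0.25  2.27  0.    1.12  1.45]
```

Emit:
play_rows --motion '[[0,[-0.001,0,-0.002],0],[1,[-0.001,0,-0.002],0],[1,[-0.001,0,-0.002],0],[1,[-0.001,0,-0.002],0],[1,[-0.001,0,-0.002],0]]'

```text
time: 35.4
tool_pos: [0.4028, -0.0755, 0.0203]
tool_rot: [0.436, 0.557, 0.435, -0.557]
contact_force: [-1.4, -0.1, 3.1]
gripper_width: 0.172
```

Emit:
play_rows --motion '[[1,[0,0,0],0],[1,[0,0,0],0]]'

```text
time: 35.6
tool_pos: [0.4028, -0.0755, 0.0203]
tool_rot: [0.436, 0.557, 0.435, -0.557]
contact_force: [-1.1, 0.9, 5.6]
gripper_width: 0.172
```

Emit:
play_rows --motion '[[1,[0,0,0.03],0],[1,[0,0,0.08],0],[1,[0,0,0.13],0],[1,[0,0,0.18],0],[1,[0,0,0.22],0]]'

```text
time: 36.1
tool_pos: [0.4022, -0.0753, 0.2418]
tool_rot: [0.436, 0.557, 0.435, -0.557]
contact_force: [0.6, -0.6, -2.5]
gripper_width: 0.175
```

```bash
python3 -c "
from h import *
st();cams.grab_frame('side')
im,d,W=cloud('wrist');st();cv2.imwrite('pics/w19.png',im[:,:,::-1])
"
```

```text
t 36.1 tcp [ 0.4022 -0.0753  0.2418] jaw deg -103.99 F [ 0.6 -0.6 -2.5] w 0.175 j [-0.37 -0.51  2.07 -0.    1.58  1.45]
t 36.2 tcp [ 0.405  -0.0764  0.2463] jaw deg -103.99 F [ 0.2 -0.9 -1.6] w 0.174 j [-0.37 -0.51  2.06  0.    1.58  1.45]
```

View pics/w19.png

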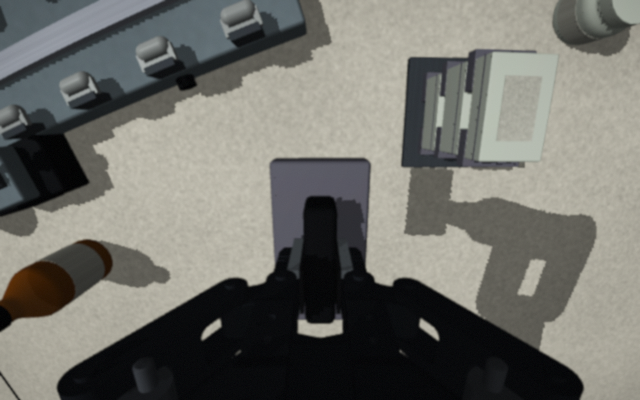

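Emit:
play_rows --motion '[[1,[0.01,-0.04,0],0.003],[1,[0.02,-0.085,0],0.003],[1,[0.032,-0.13,0],0.003],[1,[0.042,-0.173,0],0.003],[1,[0.042,-0.173,-0.02],0.003]]'

```text
time: 36.7
tool_pos: [0.4452, -0.2531, 0.22]
tool_rot: [-0.436, -0.557, -0.434, 0.558]
contact_force: [-0.4, 0.0, -1.9]
gripper_width: 0.171
```

```bash
python3 -c "
from h import *
st();cams.grab_frame('side');cams.grab_frame('side')
im,d,W=cloud('wrist');st();cv2.imwrite('pics/w20.png',im[:,:,::-1])
"
```

```text
t 36.7 tcp [ 0.4452 -0.2531  0.22  ] jaw deg -104.08 F [-0.4  0.  -1.9] w 0.171 j [-0.66 -0.22  1.89 -0.    1.47  1.16]
t 36.85 tcp [ 0.4426 -0.2473  0.2158] jaw deg -103.86 F [ 1.  -0.1 -1.6] w 0.169 j [-0.66 -0.22  1.9   0.    1.47  1.16]
```

View pics/w20.png

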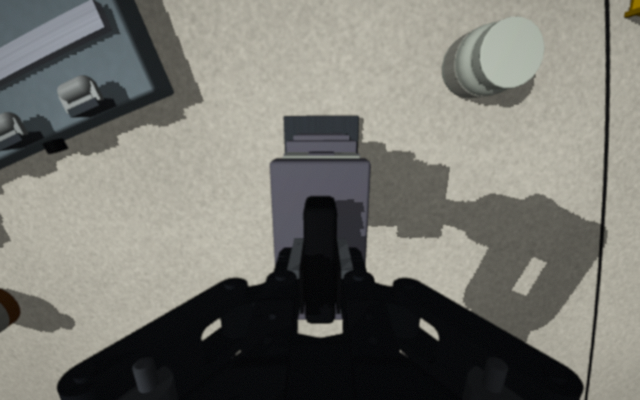

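Emit:
play_rows --motion '[[1,[0.003,-0.002,-0.006],0],[1,[0.003,-0.002,-0.012],0],[1,[0.003,-0.002,-0.018],0],[1,[0.003,-0.002,-0.02],0],[1,[0.003,-0.002,-0.02],0]]'

```text
time: 37.35
tool_pos: [0.4472, -0.2499, 0.1994]
tool_rot: [-0.436, -0.556, -0.437, 0.556]
contact_force: [0.3, 0.0, -1.9]
gripper_width: 0.171
```

```bash
python3 -c "
from h import *
st();cams.grab_frame('side');cams.grab_frame('side');st()
"
```

```text
t 37.35 tcp [ 0.4472 -0.2499  0.1994] jaw deg -103.79 F [ 0.3  0.  -1.9] w 0.171 j [-0.65 -0.2   1.91 -0.    1.44  1.16]
t 37.45 tcp [ 0.4474 -0.2503  0.2001] jaw deg -103.8 F [-0.2  0.4 -2.5] w 0.175 j [-0.66 -0.2   1.9   0.    1.44  1.16]
```

Emit:
play_rows --motion '[[1,[-0.001,0.0006,-0.006],0],[1,[-0.001,0.0006,-0.011],0],[1,[-0.001,0.0006,-0.0145],0],[1,[-0.001,0.0006,-0.0145],0]]'

```text
time: 37.85
tool_pos: [0.4462, -0.2497, 0.1849]
tool_rot: [-0.436, -0.556, -0.436, 0.557]
contact_force: [0.7, 0.6, -1.5]
gripper_width: 0.169
```

```bash
python3 -c "
from h import *
st();cams.grab_frame('side');cams.grab_frame('side');st()
"
```

```text
t 37.85 tcp [ 0.4462 -0.2497  0.1849] jaw deg -103.83 F [ 0.7  0.6 -1.5] w 0.169 j [-0.66 -0.19  1.92 -0.    1.41  1.16]
t 37.95 tcp [ 0.4462 -0.2497  0.1851] jaw deg -103.82 F [ 0.3 -0.9 -2.9] w 0.176 j [-0.66 -0.19  1.92  0.    1.41  1.16]
```

Emit:
play_rows --motion '[[1,[0,0,-0.001],0],[1,[0,0,-0.0015],0],[1,[0,0,-0.0015],0]]'

```text
time: 38.25
tool_pos: [0.4465, -0.2499, 0.1843]
tool_rot: [0.436, 0.557, 0.436, -0.556]
contact_force: [-1.8, -1.0, 0.5]
gripper_width: 0.17
```

Emit:
play_rows --motion '[[0.4,[0,0,0],0],[0.2,[0,0,0],0],[0,[0,0,0],0],[0,[0,0,0.01],0],[0,[0,0,0.04],0]]'

```text
time: 38.75
tool_pos: [0.4447, -0.2485, 0.2212]
tool_rot: [-0.434, -0.556, -0.439, 0.557]
contact_force: [-0.0, -0.1, -0.2]
gripper_width: 0.498
```

Emit:
play_rows --motion '[[0,[0,0,0.04],0],[0,[0,0,0.08],0],[0,[0,0,0.11],0],[0,[0,0,0.11],0]]'

```text
time: 39.15
tool_pos: [0.448, -0.251, 0.3412]
tool_rot: [0.44, 0.557, 0.432, -0.556]
contact_force: [-0.0, 0.4, 0.6]
gripper_width: 0.497
```

```bash
python3 -c "
from h import *
st()
im2,d2,W2=cloud('scene');im3,d3,W3=cloud('side')
im,d,W=cloud('wrist');st();cv2.imwrite('pics/w21.png',im[:,:,::-1])
print(rect(W,.173,.186,(.33,.55),(-.36,-.15)))
print(rect(W,.2,.215,(.33,.55),(-.36,-.15)))
cv2.imwrite('pics/s21.png',cv2.resize(im2[120:320,140:480,::-1],None,fx=2.3,fy=2.3));cv2.imwrite('pics/d21.png',cv2.resize(im3[110:330,170:430,::-1],None,fx=2.5,fy=2.5))
for c in ('scene','side'):
  for t in ('off_lever_tip','reagent_bottle','beaker','jar','cover'): print(c,t,nets.landmark_of(c,t)[:2])
"
```

```text
t 39.15 tcp [ 0.448  -0.251   0.3412] jaw deg -103.82 F [-0.   0.4  0.6] w 0.497 j [-0.66 -0.27  1.73 -0.    1.67  1.16]
t 39.3 tcp [ 0.4462 -0.2496  0.3335] jaw deg -103.82 F [-0.2 -0.  -0.4] w 0.498 j [-0.66 -0.26  1.74  0.    1.67  1.16]
(3428, array([ 447.2, -250.2]), array([99.8, 54.2]), -13.7, np.float64(179.0))
(968, array([ 447.6, -250.6]), array([62.2, 15.6]), -14.3, np.float64(204.8))
scene off_lever_tip [{'at': [0.552, 0.3144, 0.1422], 'score': 0.54}]
scene reagent_bottle [{'at': [0.3697, 0.301, 0.0001], 'score': 0.69}]
scene beaker [{'at': [0.4922, 0.4485, -0.0027], 'score': 0.55}]
scene jar [{'at': [0.53, -0.4475, 0.0018], 'score': 0.77}]
scene cover [{'at': [0.4475, -0.2508, 0.1667], 'score': 0.97}]
side off_lever_tip [{'at': [0.5512, 0.3114, 0.1405], 'score': 0.71}]
side reagent_bottle [{'at': [0.3642, 0.3079, -0.0014], 'score': 0.89}, {'at': [0.6419, 0.1587, 0.0614], 'score': 0.46}]
side beaker []
side jar [{'at': [0.3659, 0.3056, -0.0025], 'score': 0.33}]
side cover [{'at': [0.4478, -0.2548, 0.1615], 'score': 0.65}]
```

View pics/w21.png

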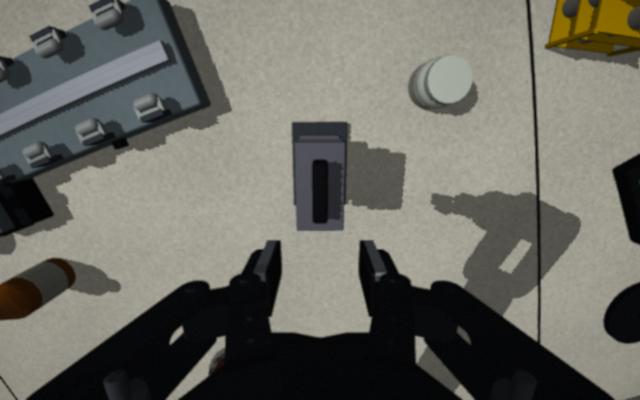

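View pics/s21.png

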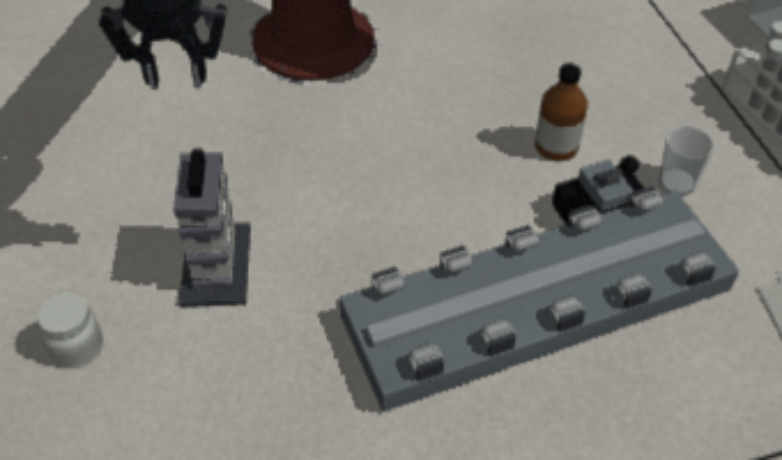

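View pics/d21.png

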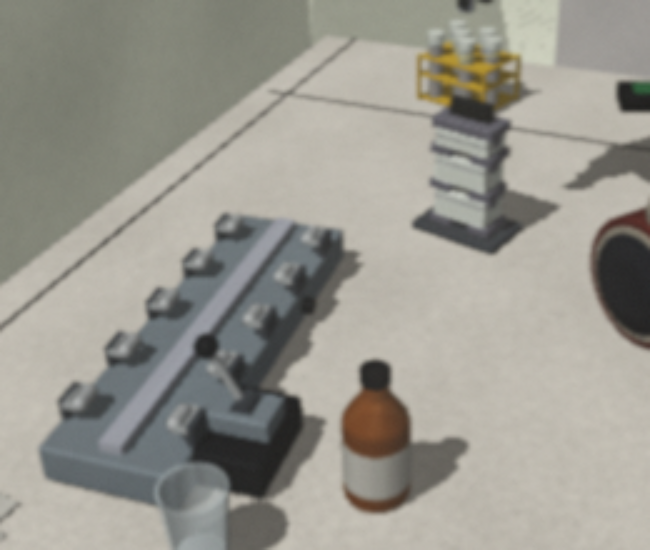

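```bash
python3 -c "
from plant import workorder
print(workorder.job_done())"
```

```text
the job is handed in; nothing more can be done
None
```

I did every step in the order asked and handed the job in at about 39 s of the 210 s allowed. No checks failed; the hand-in gives no verdict.

- **Shaker:** I pushed the toggle lever fully over until it met its stop, at about 20 N on x. The tip ended about 77 mm towards the rail, and in the last pictures it still leans that way.
- **Cases:** Three were on the rail, two deep and one shallow. I lifted them off and stacked them deep, deep, shallow on the middle of the carrier plate.
- **Cover:** I set it aside on the bench first, then placed it last on top of the column. It was not knocked at any point, and the grip never visibly slipped.
- **Final position (wrist camera):** The plate centre is at (447, −249) mm, turned −13.8°. The cover is at (447, −250) mm, turned −13.7°, with its top surface at the height expected for a full column.
- **Surroundings:** In the last scene view, the bottle, beaker and jar are within 3 to 4 mm of where they started, which is within what the networks can resolve. The side camera missed the beaker and mistook the bottle for the jar, so I relied on the scene camera for those two.

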